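Fit and pin the duck puppets' heads on the drying board

ROBOT

A 6-joint arm with a two-finger parallel gripper is mounted at the origin on the work surface. World frame = base frame: x ahead of the robot, y to its left, z up, the work surface at z = 0. Lengths are in m, angles in rad, forces in N, time in s.
With the tool pointing down it reaches from about 0.25 to 0.725 m from the base axis. Payload 4 kg.
Tool frame: the origin (TCP) lies at the very end of the fingers, on their centre line; the grasp point (between the pads) lies 19 mm behind it; x points along the fingers, z is the direction in which the jaws open and shut, and the axes are right-handed (so a half turn about x gives the same grasp; the last joint's range is limited). The gripper opens to 85 mm and grips with 20 to 120 N. Pads are 22 mm wide; open, the fingers measure 114 mm over their backs; the gripper's body (76 mm by 85 mm) begins 54 mm behind the grasp point. The pads swing forward as they close: fully open they stand 13 mm farther back than shut.
Start: joints at [-1.106, 0.241, 0.005, 1.335, 0, 1.571], TCP at [0.224, -0.447, 0.231] pointing down, gripper open.
Joint ranges: [-2.72, 2.72], [-1.05, 1.87], [-1.09, 1.28], [-1.99, 2.15], [-1.42, 1.44], [-3.14, 3.14]. Speed limits (rad/s): [2.79, 2.79, 3.14, 3.14, 3.14, 3.14].

INTERFACE

Orientations are given as a unit quaternion [x, y, z, w].
In Python, from workcell import bot gives the robot as it stands.
- The arm moves only by the tool step_arm, never from a script. Its argument "series" is a list of rows, each an object of numbers: "x", "y", "z": the shift along the world's x, y, z in cm; "twist": the turn about the world's z in degrees; "jaw": the finger opening in cm, from 0 to 8.54. In form: [{"x": .., "y": .., "z": .., "twist": .., "jaw": ..}, ...]. A call has 1 to 10 rows; each row is the pose to reach, as a shift and turn from the pose measured when the call began; what a row does not reach only later rows make up. A row lasts 1/12 s, in which the tool goes at most 41.7 mm and 7.16 degrees, less where a joint would pass 70% of its speed; a pose out of reach is approached as far as the arm can. A call with a gripper value outside its range is refused whole. The fingers move at their own pace and stop on an object; the grip force is fixed at half the most. Time passes only in rows, so rows that repeat a pose let the fingers close. It gives the time, the measured TCP pose, the force and the opening at its end, in the units of the state.
- bot.get_obs(): the state, without advancing time (a new reading comes with each control period).
- bot.camera(name): name is "scene" or "top"; returns (picture, depth): 420x560x3 uint8, red, green, blue; 420x560 float32, m along the optical axis (not along the pixel's ray), 0 where there is no reading.
- bot.camera_info(name): a dict with "camera_matrix" (3x3 intrinsics, pixels), "R" (3x3) and "t" (3): a world point X has camera coordinates R X + t. Camera axes: x right, y down, z forward; pixel columns grow to the right and rows downward; lengths in m; the calibration is good to about 2 mm. A picture is of the moment at which its call begins. camera_info takes no time and is no camera call.
- bot.job_done(): hands the job in, once; it reports no verdict.
The state is a dict: "clock": time; "joint_pos": joint angles; "joint_vel": joint speeds; "tau": joint torques, N m; "eef_pos": TCP position; "tool_rot": TCP orientation; "ft_force": force on the tool from outside, world axes, zero at the start; "ft_torque": the same for the moment, N m; "grip_width": finger opening in m.
Only numpy, scipy, OpenCV 4.12 (cv2) and the standard library are available. Lean on these libraries where they do the work, as an engineer would, in place of code of your own. Each camera call takes 0.05 s, during which the arm holds its last target.

TASK

Draw the board of duck bodies right out of the drying rack by its peg. Seat every green duck head that stands ready in a painting stand fully home in a red body's neck socket, beak towards you with its fork over the hole behind the neck, and lock each with a bamboo pin pushed home through the fork; leave spare pins in their block. Then, with every head locked, slide the board fully back under the rack, and leave the mallet, the rasp and the farmer head alone.

Things in the scene. Friction and masses are not known exactly. Their poses are not given: they have to be found in the camera images.
- rack: Dark wooden drying rack, fixed: two end walls, flat roof, open front and back. Origin: middle of its front edge at bench height; +x points into the rack (away from the robot), z up. End walls x 0..180, outsides y +-174 mm; roof x -10..180, y +-190, underside 170, top 185 mm up. Seated heads pass under it (154 mm). Place and yaw vary.
- board (a joint): How far the plywood draw-board is out of the rack, m: 0 fully in, 0.17 out against its stop. Slides along the rack's -x (to the robot); 2.5 N friction, stays where left. 322 mm wide, top 20 mm up, front edge 70 mm before the rack's front when in. Carries three fixed red duck bodies side by side, breasts to the robot, backs up to 70 mm high.
- board_peg (a point): Point on the board's upright pull peg (turned pale wood, mid front edge, 58 mm before the rack's front when in): on its axis, 55 mm above the bench, 20 mm thick here; peg 20 to 72 mm up. Grip from above, fingers closing along the rack's y: the roof leaves no room for the gripper the other way.
- neck0 (a point): Centre of the rim of the neck socket of the left (+y) duck body, 98 mm above the bench, axes as the rack's; outer diameter 45, bore 37 mm at the rim tapering to about 31, 30 deep, opens upwards. Necks are 100 mm apart. A rightly set head has its own x along the rack's x.
- hole0 (a point): Centre of the mouth of the pin hole behind neck0 (36 mm along the rack's +x), in a 20 mm tube level with the neck rim; bore 12 mm, 30 mm deep, straight down.
- neck1 (a point): Centre of the rim of the neck socket of the middle duck body, 98 mm above the bench, axes as the rack's; outer diameter 45, bore 37 mm at the rim tapering to about 31, 30 deep, opens upwards. Necks are 100 mm apart. A rightly set head has its own x along the rack's x.
- hole1 (a point): Centre of the mouth of the pin hole behind neck1 (36 mm along the rack's +x), in a 20 mm tube level with the neck rim; bore 12 mm, 30 mm deep, straight down.
- neck2 (a point): Centre of the rim of the neck socket of the right (-y) duck body, 98 mm above the bench, axes as the rack's; outer diameter 45, bore 37 mm at the rim tapering to about 31, 30 deep, opens upwards. Necks are 100 mm apart. A rightly set head has its own x along the rack's x.
- hole2 (a point): Centre of the mouth of the pin hole behind neck2 (36 mm along the rack's +x), in a 20 mm tube level with the neck rim; bore 12 mm, 30 mm deep, straight down.
- head0: Green duck head, upright in a stand (absent: None). Origin: foot centre of its bare tapered plug; z up, beak to -x (to -43 mm), fork to +x. Plug 28 long, 28 across at the foot, 33 on top; disc 45 across, 28..34 up, stops on the neck rim; head 38 across, 34..84 up, widest 50..68, axis at x -2. Yellow fork at disc height, x 17..45, 26 wide, slot 12. 80-130 g. All alike, fit any body.
- slot0 (a point): Middle of the slot in the fork of head0, at its underside: 36 mm along the head's x, 28 mm up. When the head is seated and rightly turned it lies on the mouth of the pin hole.
- pin0: Bamboo pin, upright in a fixed dark block (150 x 50 x 36 high; 3 pins in 11 mm holes 48 apart). Origin: foot of the pointed 8 mm shank, z up. Yellow grip 16 thick, 30..63 up; its shoulder stops on the block or on the 6 mm fork of a seated head (foot then 24 below the hole's mouth). To clear fork and head, hold it 22 mm or more above the shoulder, closing along the rack's y. 20 g. Fits any hole.
- head1: Green duck head, upright in a stand (absent: None). Origin: foot centre of its bare tapered plug; z up, beak to -x (to -43 mm), fork to +x. Plug 28 long, 28 across at the foot, 33 on top; disc 45 across, 28..34 up, stops on the neck rim; head 38 across, 34..84 up, widest 50..68, axis at x -2. Yellow fork at disc height, x 17..45, 26 wide, slot 12. 80-130 g. All alike, fit any body.
- slot1 (a point): Middle of the slot in the fork of head1, at its underside: 36 mm along the head's x, 28 mm up. When the head is seated and rightly turned it lies on the mouth of the pin hole.
- pin1: Bamboo pin, upright in a fixed dark block (150 x 50 x 36 high; 3 pins in 11 mm holes 48 apart). Origin: foot of the pointed 8 mm shank, z up. Yellow grip 16 thick, 30..63 up; its shoulder stops on the block or on the 6 mm fork of a seated head (foot then 24 below the hole's mouth). To clear fork and head, hold it 22 mm or more above the shoulder, closing along the rack's y. 20 g. Fits any hole.
- head2: Green duck head, upright in a stand (absent: None). Origin: foot centre of its bare tapered plug; z up, beak to -x (to -43 mm), fork to +x. Plug 28 long, 28 across at the foot, 33 on top; disc 45 across, 28..34 up, stops on the neck rim; head 38 across, 34..84 up, widest 50..68, axis at x -2. Yellow fork at disc height, x 17..45, 26 wide, slot 12. 80-130 g. All alike, fit any body.
- slot2 (a point): Middle of the slot in the fork of head2, at its underside: 36 mm along the head's x, 28 mm up. When the head is seated and rightly turned it lies on the mouth of the pin hole.
- pin2: Bamboo pin, upright in a fixed dark block (150 x 50 x 36 high; 3 pins in 11 mm holes 48 apart). Origin: foot of the pointed 8 mm shank, z up. Yellow grip 16 thick, 30..63 up; its shoulder stops on the block or on the 6 mm fork of a seated head (foot then 24 below the hole's mouth). To clear fork and head, hold it 22 mm or more above the shoulder, closing along the rack's y. 20 g. Fits any hole.
- stand0: Loose dark wooden painting stand, a ring 74 mm across, 30 mm high, with a 39 mm bore right through; origin centre of its underside. A waiting head's plug hangs in it, the head's disc resting on its top, the plug's foot 2 mm above the bench; a stand may be empty. 200 g.
- stand1: Loose dark wooden painting stand, a ring 74 mm across, 30 mm high, with a 39 mm bore right through; origin centre of its underside. A waiting head's plug hangs in it, the head's disc resting on its top, the plug's foot 2 mm above the bench; a stand may be empty. 200 g.
- stand2: Loose dark wooden painting stand, a ring 74 mm across, 30 mm high, with a 39 mm bore right through; origin centre of its underside. A waiting head's plug hangs in it, the head's disc resting on its top, the plug's foot 2 mm above the bench; a stand may be empty. 200 g.
- mallet0: Round beech mallet lying on the bench; head 72 mm across, 95 mm long along its y, centred on the origin; handle 170 mm along its -x. Leave alone.
- rasp: Coarse steel rasp lying on the bench along its x (-150..130 mm), 26 mm wide, 26 mm high at the handle. Leave alone.
- farmer: Half-carved pale wooden farmer head, 76 mm across, 112 mm tall. Leave alone.

How it is judged:
By the outcome, as a careful person would: the job done as asked, in the order asked, and still so for the second after the job is handed in, with the robot touching nothing.
Of head0, head1, head2 only 2 to 3 are there at a start; the rules pass over those that are not, and their reading is None.
At some moment in a run one of stand0, stand1, stand2 may be knocked a few centimetres aside while the robot is not near it.
It also fails if it takes over 210 s, if anything falls off the work surface, if the arm or the gripper's body presses on something with over 40 N, if the wrist force passes 120 N, or if a joint passes its speed limit or range.

## Working session

There is one attempt and no reset: what is moved stays moved. The work goes in short steps, Python scripts to look and compute and a tool call to move; the robot and the scene stay as the last step left them, time stands still between calls to the robot, and variables do not carry over. Pictures are saved under pics/ and viewed, and the job is handed in when it is done.

Besides the shell and the picture viewer there is one more tool, called after "Call:" as a command line: name --argument value ..., lists and objects as JSON in quotes. step_arm: Moves the arm, as the interface text tells. Its arguments: {"type":"object","properties":{"series":{"type":"array","items":{"type":"object","properties":{"x":{"type":"number"},"y":{"type":"number"},"z":{"type":"number"},"twist":{"type":"number"},"jaw":{"type":"number"}}}}},"required":["series"]}

```bash
ls; mkdir -p pics
python3 - <<'E'
from workcell import bot
import cv2,numpy as np
o=bot.get_obs(); print(o)
for n in("scene","top"):
    p,d=bot.camera(n); cv2.imwrite(f"pics/a_{n}.png",p[:,:,::-1]); np.savez(f"pics/a_{n}.npz",p=p,d=d); i=bot.camera_info(n); print(i)
E
```

```text
pics
{'clock': 0.0, 'joint_pos': array([-1.10599898e+00,  2.41415247e-01,  3.71365716e-03,  1.33519547e+00,
       -6.30100460e-06,  1.57076789e+00]), 'joint_vel': array([ 6.08863056e-05,  1.08663678e-03, -3.12898128e-04,  1.76103440e-03,
       -1.67979941e-04, -1.87571518e-03]), 'tau': array([ 7.19613727e-04, -3.72314680e+01,  2.52410352e+01,  1.70409190e-02,
        2.53319934e-05, -7.34225267e-06]), 'eef_pos': array([ 0.22383413, -0.44638871,  0.23040779]), 'tool_rot': array([ 0.37178165,  0.6023527 , -0.3710052 ,  0.60108633]), 'ft_force': array([-0.09075841, -0.0412677 ,  0.38483225]), 'ft_torque': array([-0.0419833 ,  0.00781701, -0.01333785]), 'grip_width': 0.0856068230632525}
{'camera_matrix': array([[421.27306363,   0.        , 281.16567135],
       [  0.        , 421.27306363, 208.27843675],
       [  0.        ,   0.        ,   1.        ]]), 'R': array([[-0.46612218,  0.88461089,  0.0139168 ],
       [ 0.68945516,  0.37305765, -0.62087001],
       [-0.55442015, -0.27980628, -0.78378999]]), 't': array([ 0.27970695, -0.35086624,  1.54865062])}
{'camera_matrix': array([[485.36289841,   0.        , 272.83771752],
       [  0.        , 485.36289841, 200.91704637],
       [  0.        ,   0.        ,   1.        ]]), 'R': array([[-0.01189955, -0.99990404, -0.00709342],
       [-0.99807106,  0.0123094 , -0.06084934],
       [ 0.06093082,  0.00635566, -0.99812176]]), 't': array([0.03403101, 0.58224365, 1.68527749])}
```

View pics/a_scene.png

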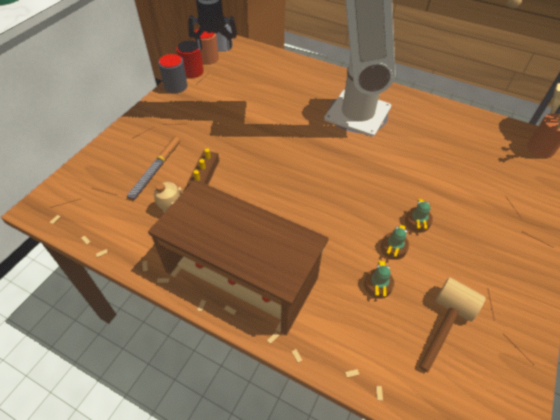

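View pics/a_top.png

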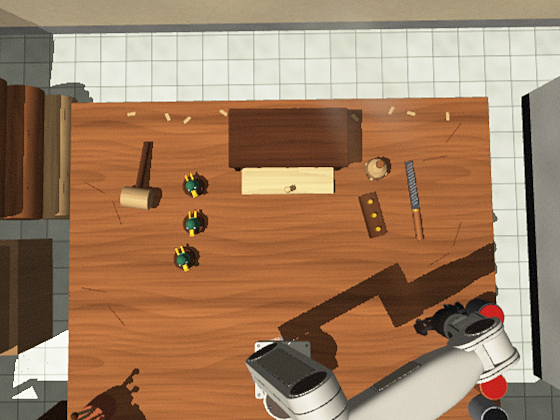

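```bash
cat > h.py <<'E'
import cv2,numpy as np
def cam(i): return np.array(i["camera_matrix"]),np.array(i["R"]),np.array(i["t"])
def ray(i,uv,z):
    K,R,t=cam(i); uv=np.atleast_2d(np.asarray(uv,float)); C=-R.T@t
    d=(np.linalg.inv(K)@np.c_[uv,np.ones(len(uv))].T).T@R
    s=(z-C[2])/d[:,2]; return C+d*s[:,None]
def cloud(i,d):
    K,R,t=cam(i); v,u=np.indices(d.shape)
    P=np.stack([(u-K[0,2])/K[0,0]*d,(v-K[1,2])/K[1,1]*d,d],-1)
    return (P-t)@R
def proj(i,X):
    K,R,t=cam(i); c=np.atleast_2d(X)@R.T+t; q=c@K.T; return q[:,:2]/q[:,2:]
def shoot(n,tag):
    from workcell import bot
    p,d=bot.camera(n); np.savez(f"pics/{tag}_{n}.npz",p=p,d=d); return p,d,bot.camera_info(n)
def load(n,tag):
    from workcell import bot
    f=np.load(f"pics/{tag}_{n}.npz"); return f["p"],f["d"],bot.camera_info(n)
def crop(p,u0,v0,u1,v1,k,name):
    cv2.imwrite(f"pics/{name}.png",cv2.resize(p[v0:v1,u0:u1,::-1],None,fx=k,fy=k,interpolation=cv2.INTER_CUBIC))
E
python3 - <<'E'
from h import *
for n in("top","scene"):
    p,d,i=load(n,"a"); P=cloud(i,d)
    b=(P[...,2]<.02)&(d>0)&(P[...,0]>.2)&(P[...,0]<.7)&(abs(P[...,1])<.5); print(n,"bench z",np.median(P[b][:,2]),d.min())
    m=(abs(P[...,2]-.185)<.008)&(d>0)&(P[...,0]>.35)&(abs(P[...,1]-0)<.5)
    m=cv2.morphologyEx(m.astype(np.uint8),cv2.MORPH_OPEN,np.ones((5,5)))
    nn,l,s,c=cv2.connectedComponentsWithStats(m); k=1+np.argmax(s[1:,4]); m=(l==k)
    cs,_=cv2.findContours(m.astype(np.uint8),cv2.RETR_EXTERNAL,cv2.CHAIN_APPROX_NONE)
    W=ray(i,cs[0][:,0],.185); r=cv2.minAreaRect((W[:,:2]*1000).astype(np.float32)); print(n,r,np.median(P[m][:,2]), cv2.boxPoints(r))
p,d,i=load("top","a")
crop(p,160,150,230,290,5,"c1"); crop(p,340,140,440,250,6,"c2"); crop(p,220,90,370,210,5,"c3")
p,d,i=load("scene","a")
crop(p,350,180,450,310,5,"c4"); crop(p,110,120,240,230,6,"c5");
E
```

```text
top bench z 0.0011321291150363975 0.0
top ((776.4166259765625, -24.78277587890625), (376.439697265625, 186.9453582763672), 89.26390838623047) 0.1858585182653217 [[ 680.5336  -211.78625]
 [ 867.46356 -214.18793]
 [ 872.2996   162.2207 ]
 [ 685.3697   164.62238]]
scene bench z -0.00020547078901168885 0.0
scene ((778.4411010742188, -22.927322387695312), (379.96832275390625, 192.69007873535156), 89.64777374267578) 0.1845500836866487 [[ 680.93    -212.31561]
 [ 873.6164  -213.50018]
 [ 875.9522   166.46097]
 [ 683.2658   167.64554]]
```

```bash
cd pics
python3 - <<'E'
import cv2,numpy as np
def cat(a,out,H=590):
    ims=[cv2.imread(x+".png") for x in a]; ims=[cv2.resize(x,(int(x.shape[1]*H/x.shape[0]),H)) for x in ims]
    o=np.hstack(ims); k=min(1,800/o.shape[1]); cv2.imwrite(out,cv2.resize(o,None,fx=k,fy=k))
cat(["c1","c4"],"v1.png"); cat(["c2","c5"],"v2.png")
E
```

```text
(no output)
```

View pics/v1.png

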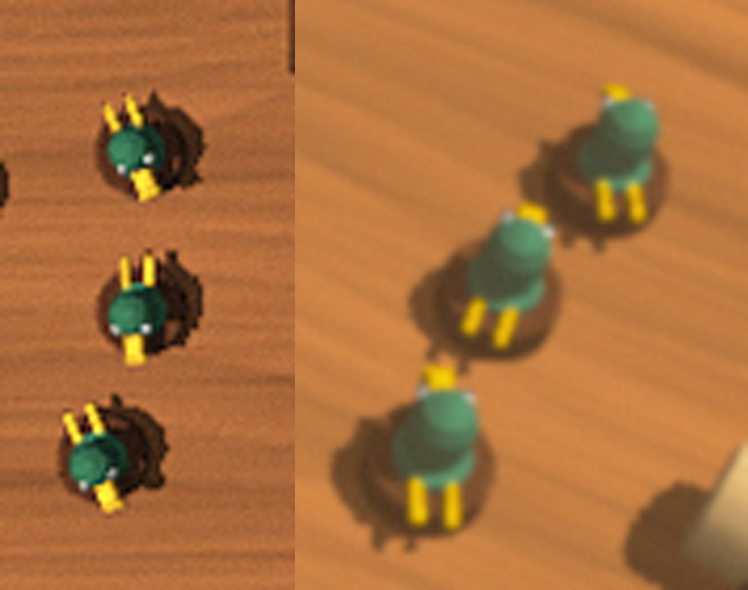

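View pics/v2.png

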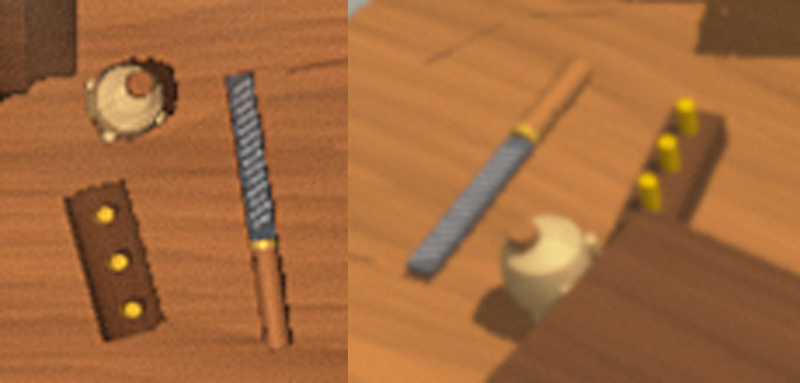

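View pics/c3.png

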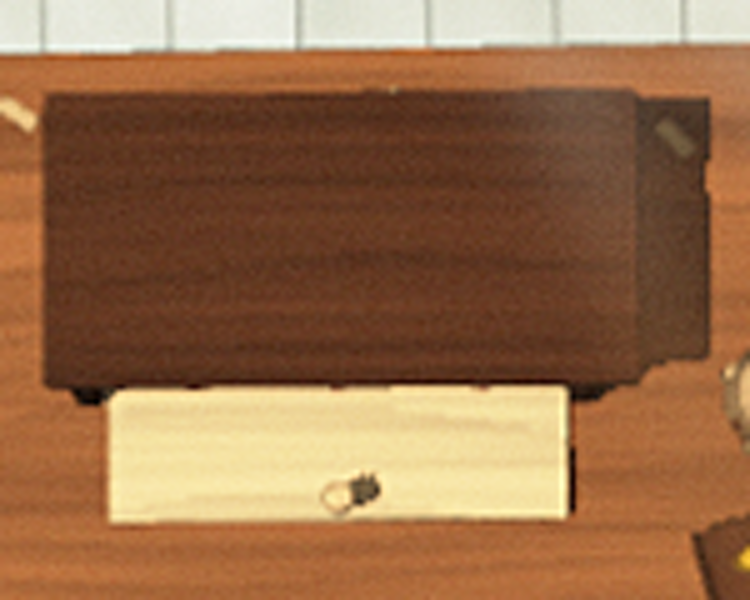

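```bash
cat > heads.py <<'E'
from h import *
def masks(p):
    h=cv2.cvtColor(p,cv2.COLOR_RGB2HSV)
    Y=cv2.inRange(h,(20,160,110),(34,255,255)); G=cv2.inRange(h,(60,70,20),(100,255,255)); return Y,G
def blobs(m,a=6):
    n,l,s,c=cv2.connectedComponentsWithStats(m); return [(c[k],s[k,4]) for k in range(1,n) if s[k,4]>=a]
E
python3 - <<'E'
from heads import *
for n in("top","scene"):
    p,d,i=load(n,"a"); Y,G=masks(p); P=cloud(i,d)
    print(n)
    for c,a in blobs(Y):
        w=P[int(round(c[1])),int(round(c[0]))]
        if abs(w[1])<.6 and .2<w[0]<.9 and w[2]<.15: print("Y",c.round(1),a,w.round(3),"z36",ray(i,c,.036)[0,:2].round(4),"z60",ray(i,c,.06)[0,:2].round(4))
    for c,a in blobs(G,20):
        w=P[int(round(c[1])),int(round(c[0]))]
        if abs(w[1])<.6 and .2<w[0]<.9 and w[2]<.15:
            print("G",c.round(1),a,w.round(3),"z65",ray(i,c,.065)[0,:2].round(4))
p,d,i=load("top","a"); P=cloud(i,d)
m=(P[...,2]>.045)&(P[...,2]<.085)&(abs(P[...,1]+.02)<.06)&(P[...,0]>.58)&(P[...,0]<.68)
print("peg cloud",P[m].mean(0),P[m].max(0),P[m].min(0),m.sum()); v,u=np.nonzero(m); print(u.mean(),v.mean(),ray(i,[[u.mean(),v.mean()]],.072))
E
```

```text
top
Y [191.4 176. ] 17 [0.673 0.312 0.031] z36 [0.672  0.3097] z60 [0.6693 0.3055]
Y [186.4 177.8] 13 [0.666 0.33  0.027] z36 [0.6661 0.3273] z60 [0.6634 0.3228]
Y [194.  193.2] 35 [0.61  0.296 0.065] z36 [0.6118 0.3007] z60 [0.6099 0.2966]
Y [369.5 201.5] 14 [ 0.572 -0.303  0.072] z36 [ 0.5753 -0.3082] z60 [ 0.574  -0.3035]
Y [189.5 214.2] 13 [0.54  0.319 0.031] z36 [0.5388 0.3167] z60 [0.5379 0.3124]
Y [195. 214.] 21 [0.539 0.297 0.038] z36 [0.5395 0.2976] z60 [0.5387 0.2936]
Y [373.7 214.7] 15 [ 0.527 -0.316  0.07 ] z36 [ 0.5293 -0.3215] z60 [ 0.5286 -0.3166]
Y [377.8 228.4] 16 [ 0.483 -0.328  0.07 ] z36 [ 0.482  -0.3344] z60 [ 0.482  -0.3294]
Y [191.6 232.2] 28 [0.477 0.302 0.069] z36 [0.4766 0.3092] z60 [0.4766 0.3051]
Y [181.9 248.6] 19 [0.419 0.343 0.032] z36 [0.4204 0.3429] z60 [0.4212 0.3382]
Y [176.8 251.1] 18 [0.412 0.361 0.031] z36 [0.4121 0.3606] z60 [0.413  0.3557]
Y [185.2 267.2] 32 [0.359 0.327 0.067] z36 [0.3563 0.3317] z60 [0.358  0.3272]
G [191.7 184.6] 100 [0.636 0.3   0.082] z65 [0.6391 0.3037]
G [192.2 223. ] 113 [0.507 0.298 0.093] z65 [0.5078 0.3022]
G [182.8 
[... 775 characters left out ...]
 z60 [0.5584 0.2976]
Y [395.8 252.1] 37 [0.539 0.317 0.034] z36 [0.541  0.3165] z60 [0.5583 0.3165]
Y [381.5 262.8] 32 [0.609 0.296 0.064] z36 [0.5908 0.2937] z60 [0.6069 0.2943]
Y [376.6 290.4] 46 [0.672 0.31  0.037] z36 [0.6735 0.3096] z60 [0.6875 0.3098]
Y [384.1 291.5] 43 [0.668 0.327 0.039] z36 [0.6674 0.3275] z60 [0.6816 0.3272]
G [424.8 206. ] 41 [0.39  0.34  0.083] z65 [0.3736 0.3405]
G [400.4 232.7] 52 [0.515 0.307 0.087] z65 [0.4962 0.308 ]
G [384.3 271.1] 65 [0.643 0.308 0.085] z65 [0.6301 0.3087]
peg cloud [ 0.62012631 -0.02237093  0.07120887] [ 0.62964375 -0.01188638  0.07777065] [ 0.61104614 -0.03233356  0.0472669 ] 32
287.09375 188.78125 [[ 0.62006555 -0.02235489  0.072     ]]
```

```bash
cat > st.py <<'E'
from workcell import bot
import numpy as np
from scipy.spatial.transform import Rotation as Ro
def st():
    o=bot.get_obs(); R=Ro.from_quat(o["tool_rot"]).as_matrix(); z=R[:,2]
    print("t %.2f"%o["clock"],"tcp mm",(o["eef_pos"]*1000).round(1),"jaw yaw %.1f"%np.degrees(np.arctan2(z[1],z[0])),"down",R[:,0].round(3),"F",o["ft_force"].round(1),"w %.1f"%(o["grip_width"]*1000),"j",np.array(o["joint_pos"]).round(2))
if __name__=="__main__": st()
E
python3 st.py
```

```text
t 0.10 tcp mm [ 223.9 -446.4  230.5] jaw yaw -63.4 down [-0.001  0.002 -1.   ] F [-0.2 -0.2 -0.2] w 85.3 j [-1.11  0.24  0.    1.34  0.    1.57]
```

Run:
```python
from h import *
p,d,i=load("top","a")
h=cv2.cvtColor(p,cv2.COLOR_RGB2HSV); m=cv2.inRange(h,(15,40,170),(35,160,255)); m[:150]=0;m[210:]=0;m[:,:230]=0;m[:,345:]=0
cs,_=cv2.findContours(m,cv2.RETR_EXTERNAL,cv2.CHAIN_APPROX_NONE); c=max(cs,key=cv2.contourArea)
W=ray(i,c[:,0],.02)[:,:2]*1000; r=cv2.minAreaRect(W.astype(np.float32)); print(r,cv2.boxPoints(r))
f=c[:,0]; b=np.array([[u,f[f[:,0]==u][:,1].max()+.5] for u in range(250,330)]); w=ray(i,b,.02)*1000; k=np.polyfit(w[:,1],w[:,0],1); print("front edge x(y)",k,np.degrees(k[0]), np.polyval(k,-23))
```

```text
((653.81689453125, -23.5672607421875), (323.5242614746094, 95.3006362915039), 89.2875747680664) [[ 604.15894 -184.7244 ]
 [ 699.45215 -185.90936]
 [ 703.47485  137.58987]
 [ 608.18164  138.77484]]
front edge x(y) [-5.85668052e-03  6.06050927e+02] -0.33556307596605844 606.1856305329301
```

Call:
step_arm --series '[{"x": 4, "y": 4, "twist": 7}, {"x": 8, "y": 8, "twist": 14}, {"x": 12, "y": 12, "twist": 21}, {"x": 15, "y": 16, "twist": 28}, {"x": 18, "y": 20, "twist": 35}, {"x": 21, "y": 23, "twist": 42}, {"x": 24, "y": 26, "twist": 49}, {"x": 27, "y": 29, "twist": 56}, {"x": 29, "y": 31, "twist": 63}, {"x": 31, "y": 33, "twist": 70}]'

```text
$.series[0]: bad value
```

Call:
step_arm --series '[{"x": 1, "y": 1, "twist": 7}, {"x": 2, "y": 2, "twist": 14}, {"x": 3, "y": 4, "twist": 21}, {"x": 4, "y": 6, "twist": 28}, {"x": 5, "y": 8, "twist": 35}, {"x": 5, "y": 9, "twist": 42}, {"x": 5, "y": 9, "twist": 49}, {"x": 5, "y": 9, "twist": 56}, {"x": 5, "y": 9, "twist": 63}, {"x": 5, "y": 9, "twist": 70}]'

```text
$.series[0]: bad value
```

```bash
python3 st.py
```

```text
t 0.10 tcp mm [ 223.9 -446.4  230.5] jaw yaw -63.4 down [-0.001  0.002 -1.   ] F [-0.2 -0.2 -0.2] w 85.3 j [-1.11  0.24  0.    1.34  0.    1.57]
```

Call:
step_arm --series '[{"x": 4, "y": 4, "z": 0, "twist": 7, "jaw": 8.5}, {"x": 8, "y": 8, "z": 0, "twist": 14, "jaw": 8.5}, {"x": 12, "y": 12, "z": 0, "twist": 21, "jaw": 8.5}, {"x": 15, "y": 16, "z": 0, "twist": 28, "jaw": 8.5}, {"x": 18, "y": 20, "z": 0, "twist": 35, "jaw": 8.5}, {"x": 21, "y": 23, "z": 0, "twist": 42, "jaw": 8.5}, {"x": 24, "y": 26, "z": 0, "twist": 49, "jaw": 8.5}, {"x": 27, "y": 29, "z": 0, "twist": 56, "jaw": 8.5}, {"x": 29, "y": 31, "z": 0, "twist": 63, "jaw": 8.5}, {"x": 31, "y": 33, "z": 0, "twist": 70, "jaw": 8.5}]'

```text
clock: 0.93
eef_pos: [0.5091, -0.1406, 0.2302]
tool_rot: [-0.043, 0.707, 0.043, 0.705]
ft_force: [0.8, -0.6, -0.1]
grip_width: 0.0853
```

```bash
python3 st.py
```

```text
t 0.93 tcp mm [ 509.1 -140.6  230.2] jaw yaw 7.0 down [-0.003 -0.    -1.   ] F [ 0.8 -0.6 -0.1] w 85.3 j [-0.27  0.3   0.08  1.35 -0.    1.18]
```

Call:
step_arm --series '[{"x": 3, "y": 3, "z": 0, "twist": 7, "jaw": 8.5}, {"x": 5, "y": 6, "z": 0, "twist": 14, "jaw": 8.5}, {"x": 7, "y": 8, "z": 0, "twist": 21, "jaw": 8.5}, {"x": 9, "y": 10, "z": 0, "twist": 28, "jaw": 8.0}, {"x": 10.6, "y": 11.8, "z": 0, "twist": 35, "jaw": 7.0}, {"x": 10.6, "y": 11.8, "z": 0, "twist": 42, "jaw": 6.0}, {"x": 10.6, "y": 11.8, "z": 0, "twist": 49, "jaw": 6}, {"x": 10.6, "y": 11.8, "z": 0, "twist": 56, "jaw": 6}, {"x": 10.6, "y": 11.8, "z": 0, "twist": 63, "jaw": 6}, {"x": 10.6, "y": 11.8, "z": 0, "twist": 70, "jaw": 6}]'

```text
clock: 1.77
eef_pos: [0.6147, -0.0224, 0.2293]
tool_rot: [-0.442, 0.553, 0.442, 0.551]
ft_force: [0.5, -0.1, -0.1]
grip_width: 0.0603
```

Call:
step_arm --series '[{"x": 0, "y": 0, "z": 0, "twist": 7, "jaw": 6}, {"x": 0, "y": 0, "z": 0, "twist": 12.5, "jaw": 6}, {"x": 0, "y": 0, "z": -3, "twist": 12.5, "jaw": 6}, {"x": 0, "y": 0, "z": -6, "twist": 12.5, "jaw": 6}, {"x": 0, "y": 0, "z": -9, "twist": 12.5, "jaw": 6}, {"x": 0, "y": 0, "z": -12, "twist": 12.5, "jaw": 6}]'

```text
clock: 2.27
eef_pos: [0.6143, -0.0224, 0.1077]
tool_rot: [-0.5, 0.502, 0.499, 0.499]
ft_force: [-0.0, -0.9, 0.2]
grip_width: 0.06
```

```bash
python3 st.py
python3 - <<'E'
from h import *
p,d,i=shoot("top","b"); crop(p,220,90,370,240,4,"b1")
E
```

```text
t 2.27 tcp mm [614.3 -22.4 107.7] jaw yaw 89.9 down [-0.002 -0.003 -1.   ] F [-0.  -0.9  0.2] w 60.0 j [-0.03  0.54  0.13  1.16 -0.   -0.03]
```

View pics/b1.png

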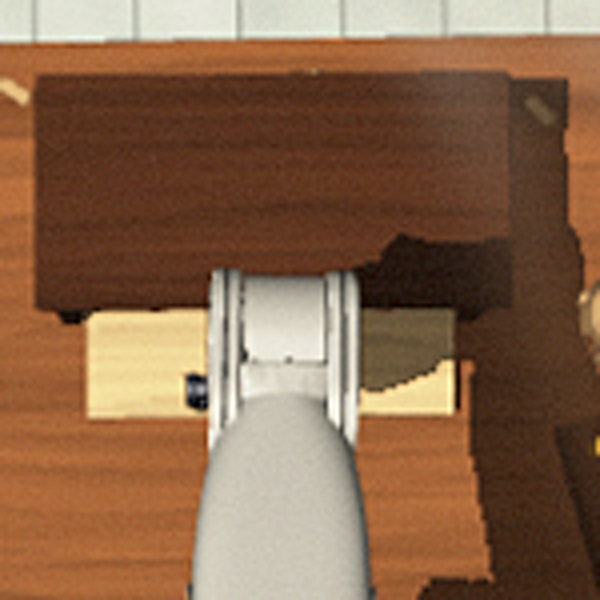

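Call:
step_arm --series '[{"x": 0.1, "y": 0, "z": -2, "twist": -0.4, "jaw": 6}, {"x": 0.2, "y": 0, "z": -4, "twist": -0.4, "jaw": 6}, {"x": 0.2, "y": 0, "z": -6, "twist": -0.4, "jaw": 6}, {"x": 0.2, "y": 0, "z": -7.2, "twist": -0.4, "jaw": 6}, {"x": 0.2, "y": 0, "z": -7.2, "twist": -0.4, "jaw": 4}, {"x": 0.2, "y": 0, "z": -7.2, "twist": -0.4, "jaw": 1.5}, {"x": 0.2, "y": 0, "z": -7.2, "twist": -0.4, "jaw": 1.5}, {"x": 0.2, "y": 0, "z": -7.2, "twist": -0.4, "jaw": 1.5}, {"x": 0.2, "y": 0, "z": -7.2, "twist": -0.4, "jaw": 1.5}, {"x": 0.2, "y": 0, "z": -7.2, "twist": -0.4, "jaw": 1.5}]'

```text
clock: 3.15
eef_pos: [0.6126, -0.025, 0.0299]
tool_rot: [-0.496, 0.508, 0.498, 0.498]
ft_force: [0.6, -6.1, -2.6]
grip_width: 0.0198
```

Call:
step_arm --series '[{"x": -1, "y": 0, "z": 0, "twist": 0, "jaw": 1.5}, {"x": -3, "y": 0, "z": 0, "twist": 0, "jaw": 1.5}, {"x": -5, "y": 0, "z": 0, "twist": 0, "jaw": 1.5}, {"x": -7, "y": 0.1, "z": 0, "twist": 0, "jaw": 1.5}, {"x": -9, "y": 0.1, "z": 0, "twist": 0, "jaw": 1.5}, {"x": -11, "y": 0.1, "z": 0, "twist": 0, "jaw": 1.5}, {"x": -13, "y": 0.1, "z": 0, "twist": 0, "jaw": 1.5}, {"x": -14, "y": 0.1, "z": 0, "twist": 0, "jaw": 1.5}, {"x": -14.5, "y": 0.1, "z": 0, "twist": 0, "jaw": 1.5}, {"x": -14.5, "y": 0.1, "z": 0, "twist": 0, "jaw": 1.5}]'

```text
clock: 3.98
eef_pos: [0.4656, -0.0241, 0.0299]
tool_rot: [-0.495, 0.509, 0.499, 0.497]
ft_force: [-2.7, -0.1, -8.4]
grip_width: 0.0193
```

Call:
step_arm --series '[{"x": -0.5, "y": 0, "z": 0, "twist": 0, "jaw": 1.5}, {"x": -0.8, "y": 0, "z": 0, "twist": 0, "jaw": 1.5}, {"x": -1.1, "y": 0, "z": 0, "twist": 0, "jaw": 1.5}, {"x": -1.4, "y": 0, "z": 0, "twist": 0, "jaw": 1.5}]'

```text
clock: 4.32
eef_pos: [0.4557, -0.024, 0.03]
tool_rot: [-0.497, 0.507, 0.497, 0.499]
ft_force: [17.4, 0.0, -30.5]
grip_width: 0.0198
```

Call:
step_arm --series '[{"x": 0, "y": 0, "z": 0.1, "twist": 0, "jaw": 3}, {"x": 0, "y": 0, "z": 0.1, "twist": 0, "jaw": 5}, {"x": 0, "y": 0, "z": 0.2, "twist": 0, "jaw": 6}, {"x": 0, "y": 0, "z": 3, "twist": 0, "jaw": 6}, {"x": 0, "y": 0, "z": 7, "twist": 0, "jaw": 6}, {"x": 0, "y": 3, "z": 10, "twist": 0, "jaw": 6}, {"x": 0, "y": 7, "z": 13, "twist": 0, "jaw": 6}, {"x": 0, "y": 11, "z": 16, "twist": 0, "jaw": 6}, {"x": 0, "y": 15, "z": 19, "twist": 0, "jaw": 7}, {"x": 0, "y": 18, "z": 19, "twist": 0, "jaw": 7}]'

```text
clock: 5.15
eef_pos: [0.4569, 0.1464, 0.2215]
tool_rot: [-0.498, 0.505, 0.495, 0.502]
ft_force: [1.6, 0.6, -0.2]
grip_width: 0.0697
```

Call:
step_arm --series '[{"x": -2, "y": 4, "z": 0, "twist": 4, "jaw": 7}, {"x": -4, "y": 8, "z": 0, "twist": 10, "jaw": 7}, {"x": -7, "y": 12, "z": 0, "twist": 17, "jaw": 7}, {"x": -8, "y": 16, "z": 0, "twist": 24, "jaw": 7}]'

```text
clock: 5.48
eef_pos: [0.3794, 0.2942, 0.223]
tool_rot: [0.593, -0.388, -0.59, -0.386]
ft_force: [1.9, -0.1, -0.5]
grip_width: 0.07
```

```bash
python3 st.py
python3 - <<'E'
from h import *
for n in("top","scene"):
    p,d,i=shoot(n,"d"); cv2.imwrite(f"pics/d_{n}.png",p[:,:,::-1])
    if n=="top": crop(p,225,130,355,260,6,"d1")
    else: crop(p,170,140,350,260,4.4,"d2")
E
```

```text
t 5.48 tcp mm [379.4 294.2 223. ] jaw yaw 113.6 down [ 0.002 -0.005 -1.   ] F [ 1.9 -0.1 -0.5] w 70.0 j [ 0.66  0.21 -0.06  1.31 -0.01  0.25]
```

View pics/d_top.png

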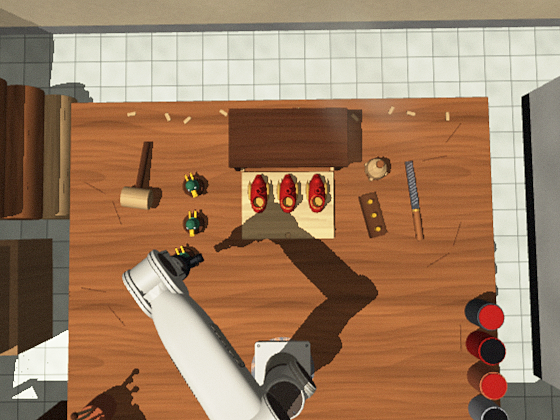

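View pics/d_scene.png

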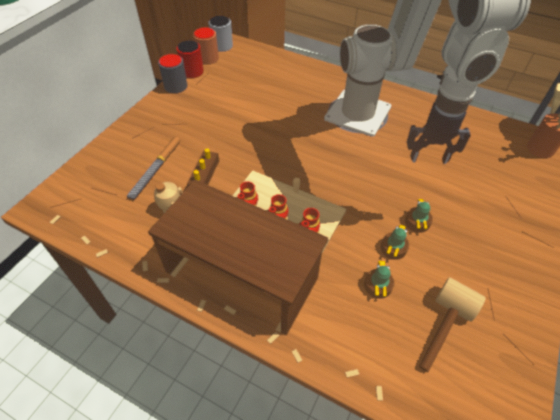

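View pics/d1.png

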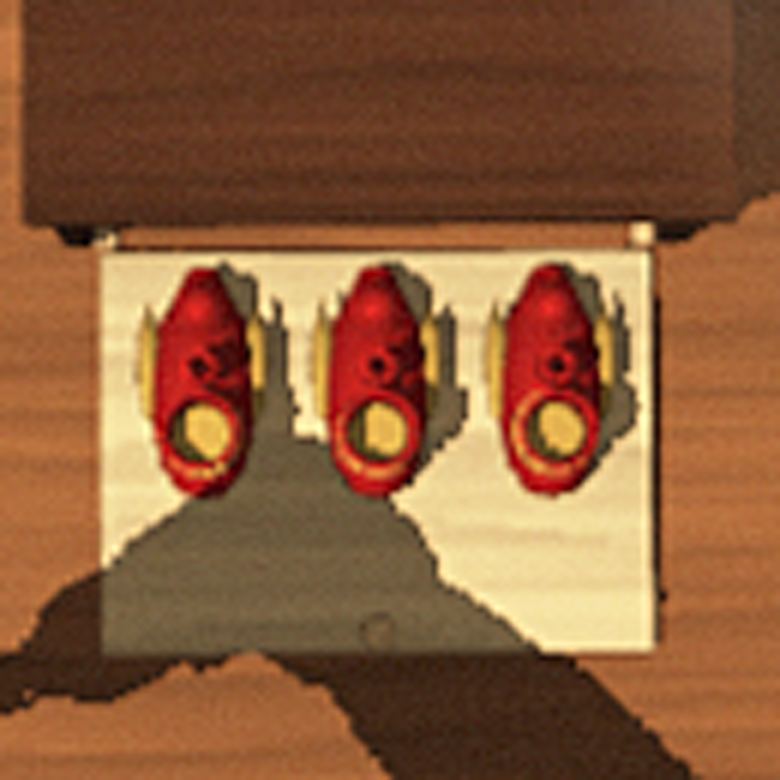

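Run:
```python
from h import *
for n in("top","scene"):
    p,d,i=load(n,"d"); h=cv2.cvtColor(p,cv2.COLOR_RGB2HSV)
    R=cv2.inRange(h,(0,150,50),(7,255,255))|cv2.inRange(h,(172,150,50),(180,255,255))
    cs,hi=cv2.findContours(R,cv2.RETR_CCOMP,cv2.CHAIN_APPROX_NONE)
    for c,hh in zip(cs,hi[0]):
        a=cv2.contourArea(c)
        if hh[3]>=0 and a>8:
            e=cv2.fitEllipse(c); M=cv2.moments(c); q=(M['m10']/M['m00'],M['m01']/M['m00'])
            w=ray(i,q,.098)[0]*1000
            if 300<w[0]<800 and abs(w[1])<300:print(n,np.round(q,1),a,w.round(1)[:2],(ray(i,e[0],.098)[0]*1000).round(1)[:2])
    if n=="scene": crop(p,225,170,345,245,6,"d2")
p,d,i=load("top","d"); P=cloud(i,d)
g=cv2.cvtColor(p,cv2.COLOR_RGB2HSV)[...,2]
for u,v in((259.5,190.5),(288.3,190.5),(317.5,190.5)):
    u0,v0=int(u)-3,int(v)-3; s=g[v0:v0+7,u0:u0+7].astype(float); w=np.clip(np.percentile(s,60)-s,0,None)
    w[w<w.max()*.4]=0; yy,xx=np.indices(s.shape); q=(u0+(w*xx).sum()/w.sum(),v0+(w*yy).sum()/w.sum()); print("hole",np.round(q,1),(ray(i,q,.098)[0]*1000).round(1))
m=(abs(P[...,2]-.098)<.006)&(P[...,0]>.45)&(P[...,0]<.66)&(abs(P[...,1]+.02)<.2)
n,l,s,c=cv2.connectedComponentsWithStats(m.astype(np.uint8),connectivity=8)
for k in range(1,n):
    if s[k,4]>15: print(s[k],(ray(i,c[k],.098)[0]*1000).round(1), P[l==k].mean(0).round(4))
```

```text
top [258.4 202.9] 116.5 [571.6  74.9] [572.7  74.9]
top [317.4 201.3] 89.5 [ 574.7 -122.4] [ 574.7 -122.5]
top [312.3 203.5] 39.5 [ 567.6 -105.2] [ 569.  -109.2]
top [285.6 206.8] 38.5 [557.6 -16. ] [562.1 -17.3]
top [287.6 201.6] 91.5 [574.9 -22.9] [574.9 -22.8]
scene [310.2 216.5] 70.0 [586.4  78.9] [586.4  79. ]
scene [277.7 202.6] 57.5 [585.3 -19.9] [585.3 -20. ]
scene [246.9 189.6] 57.0 [ 585.  -118.2] [ 585.  -118.3]
hole [260.1 189.9] [615.1  68.7  98. ]
hole [289.6 190.1] [613.4 -30.   98. ]
hole [318.3 189.7] [ 613.6 -126.1   98. ]
[255 188   6   6  21] [613.1  77.6  98. ] [0.6131 0.0777 0.0974]
[251 195  14  13  41] [583.   78.3  98. ] [0.583  0.0783 0.0975]
[281 195  14  13  45] [576.6 -22.1  98. ] [ 0.5766 -0.0221  0.0983]
[311 195  13  13  52] [ 576.  -121.9   98. ] [ 0.576  -0.1219  0.0975]
```

View pics/d2.png

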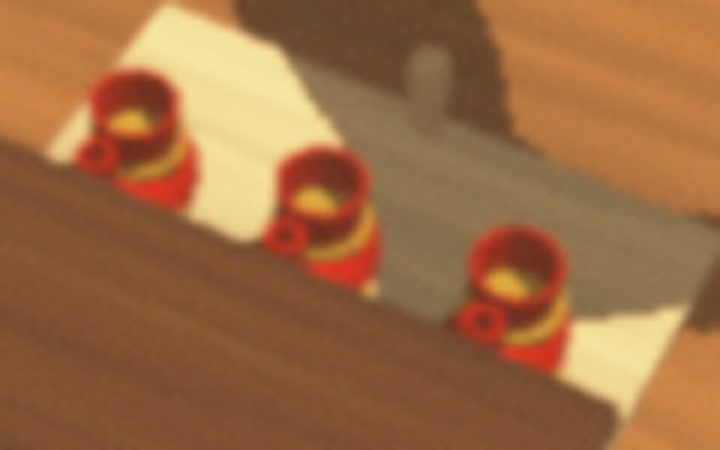

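Run:
```python
from h import *
p,d,i=load("scene","d")
print(ray(i,[(247.1,186.8),(278.6,200.1),(310.9,213.6),(240.8,195.4),(272.4,209.1),(305.4,223.3)],.098).round(4))
p,d,i=load("top","d")
print(ray(i,[(317,201),(287.5,201),(257.5,201)],.098).round(4))
```

```text
[[ 0.5758 -0.1228  0.098 ]
 [ 0.5764 -0.022   0.098 ]
 [ 0.5766  0.0763  0.098 ]
 [ 0.6114 -0.122   0.098 ]
 [ 0.6122 -0.0219  0.098 ]
 [ 0.6127  0.0773  0.098 ]]
[[ 0.5756 -0.1211  0.098 ]
 [ 0.5768 -0.0225  0.098 ]
 [ 0.5781  0.0778  0.098 ]]
```

Call:
step_arm --series '[{"x": 0.5, "y": 4.2, "z": 0, "twist": 0.9, "jaw": 6.5}, {"x": 0.5, "y": 4.2, "z": -4, "twist": 0.9, "jaw": 6.5}, {"x": 0.5, "y": 4.2, "z": -8, "twist": 0.9, "jaw": 6.5}, {"x": 0.5, "y": 4.2, "z": -11, "twist": 0.9, "jaw": 6.5}, {"x": 0.5, "y": 4.2, "z": -13, "twist": 0.9, "jaw": 6.5}, {"x": 0.5, "y": 4.2, "z": -13, "twist": 0.9, "jaw": 6.5}]'

```text
clock: 6.08
eef_pos: [0.3817, 0.3372, 0.0887]
tool_rot: [0.596, -0.385, -0.595, -0.378]
ft_force: [-0.1, -0.7, -0.1]
grip_width: 0.0652
```

```bash
python3 st.py
python3 - <<'E'
from h import *
p,d,i=shoot("scene","e"); crop(p,350,130,490,270,5.5,"e1"); crop(p,360,180,460,310,1,"e0")
E
```

```text
t 6.08 tcp mm [381.7 337.2  88.7] jaw yaw 114.7 down [-0.004 -0.009 -1.   ] F [-0.1 -0.7 -0.1] w 65.2 j [ 0.73  0.37 -0.2   1.   -0.    0.3 ]
```

View pics/e1.png

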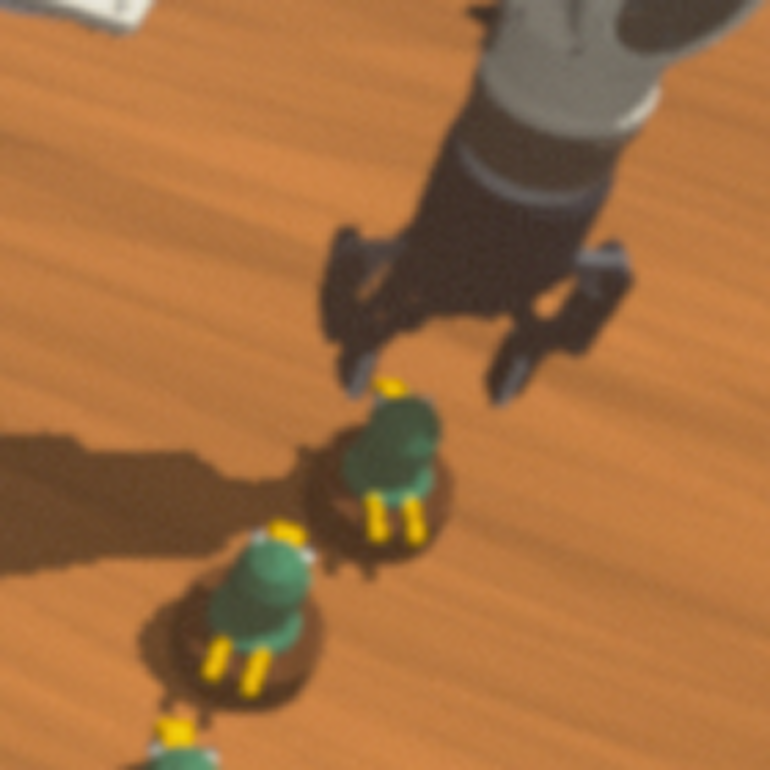

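Call:
step_arm --series '[{"x": 0.3, "y": 0, "z": -2, "twist": 0, "jaw": 6.5}, {"x": 0.3, "y": 0, "z": -4, "twist": 0, "jaw": 6.5}, {"x": 0.3, "y": 0, "z": -4.7, "twist": 0, "jaw": 6.5}, {"x": 0.3, "y": 0, "z": -4.7, "twist": 0, "jaw": 6.5}, {"x": 0.3, "y": 0, "z": -4.7, "twist": 0, "jaw": 5}, {"x": 0.3, "y": 0, "z": -4.7, "twist": 0, "jaw": 3.5}, {"x": 0.3, "y": 0, "z": -4.7, "twist": 0, "jaw": 3.2}, {"x": 0.3, "y": 0, "z": -4.7, "twist": 0, "jaw": 3.2}, {"x": 0.3, "y": 0, "z": -4.7, "twist": 0, "jaw": 3.2}]'

```text
clock: 6.88
eef_pos: [0.3874, 0.3393, 0.0466]
tool_rot: [0.596, -0.382, -0.594, -0.381]
ft_force: [-0.4, -0.4, 5.8]
grip_width: 0.0359
```

```bash
python3 st.py
```

```text
t 6.88 tcp mm [387.4 339.3  46.6] jaw yaw 114.6 down [ 0.002 -0.003 -1.   ] F [-0.4 -0.4  5.8] w 35.9 j [ 0.72  0.43 -0.25  0.9  -0.    0.29]
```

Call:
step_arm --series '[{"x": 0, "y": 0, "z": 1, "twist": 0, "jaw": 3.2}, {"x": 0, "y": 0, "z": 4, "twist": 0, "jaw": 3.2}, {"x": 0, "y": 0, "z": 8, "twist": 0, "jaw": 3.2}, {"x": 0, "y": 0, "z": 12, "twist": 0, "jaw": 3.2}, {"x": 0, "y": 0, "z": 16, "twist": 0, "jaw": 3.2}, {"x": 3, "y": -3, "z": 17, "twist": -5, "jaw": 3.2}, {"x": 5, "y": -6, "z": 17, "twist": -11, "jaw": 3.2}, {"x": 7, "y": -9, "z": 17, "twist": -17, "jaw": 3.2}, {"x": 9, "y": -11, "z": 17, "twist": -23, "jaw": 3.2}, {"x": 9, "y": -11, "z": 17, "twist": -25, "jaw": 3.2}]'

```text
clock: 7.72
eef_pos: [0.4807, 0.2257, 0.2179]
tool_rot: [-0.498, 0.504, 0.494, 0.504]
ft_force: [0.5, 0.4, -0.9]
grip_width: 0.0358
```

```bash
python3 st.py
python3 - <<'E'
from h import *
p,d,i=shoot("scene","f"); crop(p,300,70,480,290,2.7,"f1")
from heads import *
Y,G=masks(p); P=cloud(i,d)
for c,a in blobs(Y):
    if c[0]>330 and c[1]>120:print(c.round(1),a,P[int(c[1]+.5),int(c[0]+.5)].round(4), ray(i,c,.2)[0].round(4))
E
```

```text
t 7.72 tcp mm [480.7 225.7 217.9] jaw yaw 89.1 down [ 0.004 -0.005 -1.   ] F [ 0.5  0.4 -0.9] w 35.8 j [ 0.44  0.31  0.06  1.32 -0.01  0.46]
[392.4 166.5] 14 [0.4637 0.2306 0.2509] [0.4087 0.2249 0.2   ]
[376.  190.2] 22 [0.5143 0.2161 0.2085] [0.5072 0.2151 0.2   ]
[382.6 193.2] 25 [0.5144 0.2345 0.2075] [0.5086 0.233  0.2   ]
[402.1 226.4] 24 [0.4695 0.3048 0.0612] [0.584  0.3072 0.2   ]
[388.8 249.4] 35 [0.54   0.2971 0.0359] [0.6598 0.3003 0.2   ]
[395.8 252. ] 38 [0.5394 0.3168 0.0347] [0.659  0.3165 0.2   ]
[381.5 262.9] 30 [0.6134 0.2935 0.0678] [0.701  0.2976 0.2   ]
[376.6 290.4] 43 [0.6698 0.3102 0.0323] [0.7692 0.311  0.2   ]
[384.1 291.5] 43 [0.6694 0.3276 0.0367] [0.7641 0.3257 0.2   ]
```

View pics/f1.png

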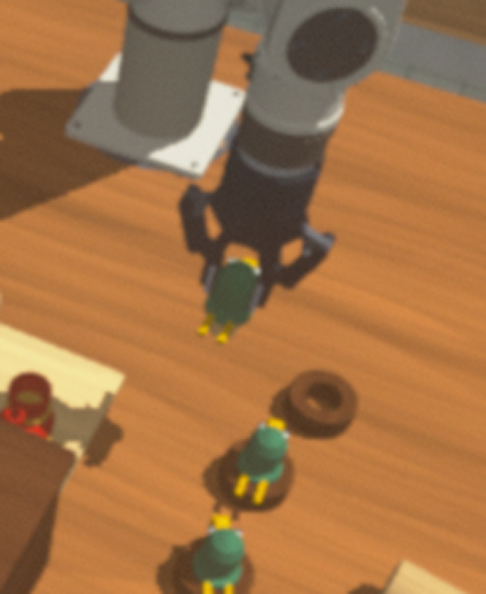

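Call:
step_arm --series '[{"x": 1, "y": -4, "z": 0, "twist": 0.4, "jaw": 3.2}, {"x": 2, "y": -8, "z": 0, "twist": 0.4, "jaw": 3.2}, {"x": 3, "y": -12, "z": 0, "twist": 0.4, "jaw": 3.2}, {"x": 4, "y": -16, "z": 0, "twist": 0.4, "jaw": 3.2}, {"x": 5, "y": -20, "z": 0, "twist": 0.4, "jaw": 3.2}, {"x": 6, "y": -24, "z": 0, "twist": 0.4, "jaw": 3.2}, {"x": 7, "y": -28, "z": 0, "twist": 0.4, "jaw": 3.2}, {"x": 8, "y": -31, "z": 0, "twist": 0.4, "jaw": 3.2}, {"x": 9.4, "y": -34.8, "z": 0, "twist": 0.4, "jaw": 3.2}, {"x": 9.4, "y": -34.8, "z": -1, "twist": 0.4, "jaw": 3.2}]'

```text
clock: 8.6
eef_pos: [0.5763, -0.127, 0.21]
tool_rot: [-0.501, 0.503, 0.493, 0.503]
ft_force: [2.0, 0.2, -1.0]
grip_width: 0.0358
```

```bash
python3 st.py
```

```text
t 8.60 tcp mm [ 576.3 -127.   210. ] jaw yaw 89.3 down [ 0.009 -0.008 -1.   ] F [ 2.   0.2 -1. ] w 35.8 j [-0.21  0.42  0.21  1.34 -0.01 -0.2 ]
```

Call:
step_arm --series '[{"x": -0.1, "y": 0.5, "z": -2, "twist": 0.2, "jaw": 3.2}, {"x": -0.1, "y": 0.5, "z": -4, "twist": 0.2, "jaw": 3.2}, {"x": -0.1, "y": 0.5, "z": -4, "twist": 0.2, "jaw": 3.2}, {"x": -0.1, "y": 0.5, "z": -4, "twist": 0.2, "jaw": 3.2}]'

```text
clock: 8.93
eef_pos: [0.5743, -0.1211, 0.1694]
tool_rot: [-0.502, 0.502, 0.495, 0.502]
ft_force: [0.4, -0.3, -0.6]
grip_width: 0.0359
```

```bash
python3 st.py
python3 - <<'E'
from h import *
from heads import *
p,d,i=shoot("scene","g"); crop(p,200,80,360,240,3.7,"g1")
Y,G=masks(p); P=cloud(i,d)
for c,a in blobs(Y):
    if 220<c[0]<330 and c[1]>80:print(c.round(1),a,P[int(c[1]+.5),int(c[0]+.5)].round(4), ray(i,c,.163)[0].round(4))
E
```

```text
t 8.93 tcp mm [ 574.3 -121.1  169.4] jaw yaw 89.6 down [ 0.006 -0.007 -1.   ] F [ 0.4 -0.3 -0.6] w 35.9 j [-0.2   0.44  0.12  1.25 -0.01 -0.2 ]
[237.8 178.4] 20 [ 0.6066 -0.1291  0.1608] [ 0.6097 -0.1277  0.163 ]
[243.5 181.2] 24 [ 0.6075 -0.11    0.1599] [ 0.6111 -0.1092  0.163 ]
```

View pics/g1.png

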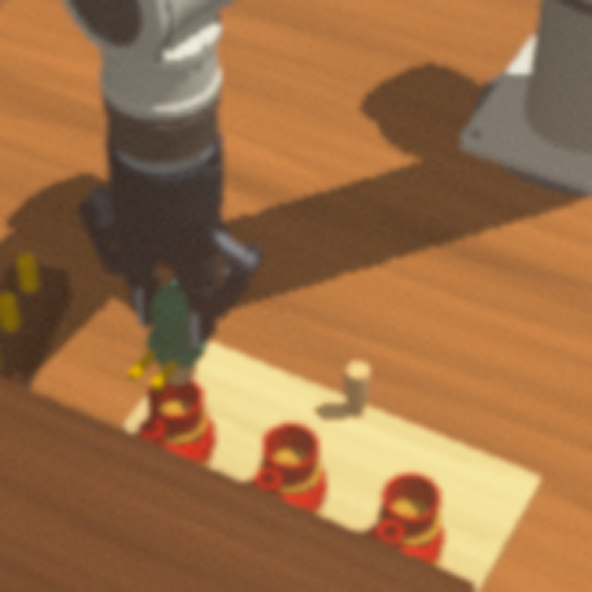

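Call:
step_arm --series '[{"x": 0.05, "y": -0.1, "z": -1, "twist": 0, "jaw": 3.2}, {"x": 0.05, "y": -0.1, "z": -2, "twist": 0, "jaw": 3.2}, {"x": 0.05, "y": -0.1, "z": -3, "twist": 0, "jaw": 3.2}, {"x": 0.05, "y": -0.1, "z": -4, "twist": 0, "jaw": 3.2}, {"x": 0.05, "y": -0.1, "z": -4.6, "twist": 0, "jaw": 3.2}, {"x": 0.05, "y": -0.1, "z": -5.1, "twist": 0, "jaw": 3.2}, {"x": 0.05, "y": -0.1, "z": -5.3, "twist": 0, "jaw": 3.2}]'

```text
clock: 9.57
eef_pos: [0.5758, -0.1229, 0.1169]
tool_rot: [0.502, -0.502, -0.494, -0.502]
ft_force: [0.1, -1.5, 1.0]
grip_width: 0.0361
```

```bash
python3 st.py
```

```text
t 9.57 tcp mm [ 575.8 -122.9  116.9] jaw yaw 89.6 down [ 0.009 -0.009 -1.   ] F [ 0.1 -1.5  1. ] w 36.1 j [-0.21  0.48  0.04  1.13 -0.01 -0.2 ]
```

Nearly home; press down the last few mm.

Call:
step_arm --series '[{"x": 0, "y": 0, "z": -0.2, "twist": 0, "jaw": 3.2}, {"x": 0, "y": 0, "z": -0.4, "twist": 0, "jaw": 3.2}, {"x": 0, "y": 0, "z": -0.5, "twist": 0, "jaw": 3.2}, {"x": 0, "y": 0, "z": -0.5, "twist": 0, "jaw": 3.2}]'

```text
clock: 9.9
eef_pos: [0.5773, -0.1231, 0.1149]
tool_rot: [0.504, -0.501, -0.492, -0.503]
ft_force: [-1.5, -0.3, 10.0]
grip_width: 0.0358
```

```bash
python3 st.py
python3 - <<'E'
from h import *
from heads import *
p,d,i=shoot("scene","h"); crop(p,200,120,320,240,5,"h1")
Y,G=masks(p); P=cloud(i,d)
for c,a in blobs(Y):
    if 220<c[0]<330 and c[1]>80:print(c.round(1),a,P[int(c[1]+.5),int(c[0]+.5)].round(4), ray(i,c,.104)[0].round(4))
E
```

```text
t 9.90 tcp mm [ 577.3 -123.1  114.9] jaw yaw 89.6 down [ 0.014 -0.009 -1.   ] F [-1.5 -0.3 10. ] w 35.8 j [-0.21  0.48  0.04  1.12 -0.01 -0.2 ]
[237.8 192.5] 17 [ 0.6076 -0.133   0.1024] [ 0.6105 -0.1319  0.104 ]
[243.2 195.2] 20 [ 0.6109 -0.1148  0.1033] [ 0.6116 -0.1136  0.104 ]
[309.5 216.7] 6 [0.5696 0.0722 0.0722] [0.592 0.079 0.104]
```

View pics/h1.png

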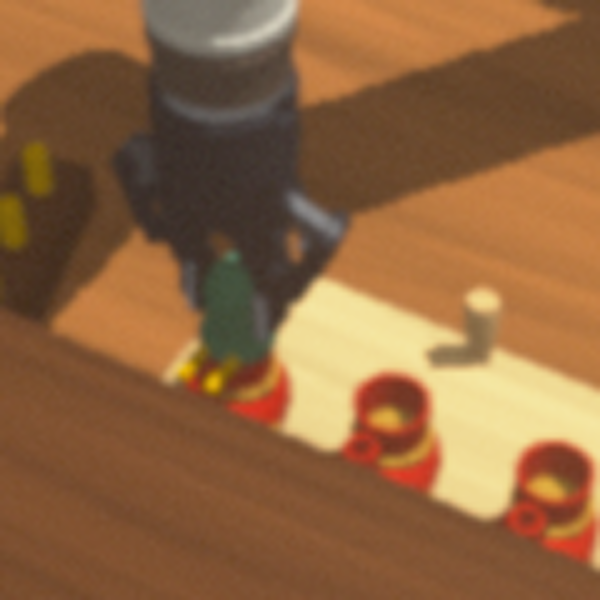

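Call:
step_arm --series '[{"x": 0, "y": 0, "z": 0, "twist": 0, "jaw": 5}, {"x": 0, "y": 0, "z": 0, "twist": 0, "jaw": 6}, {"x": 0, "y": 0, "z": 0.5, "twist": 0, "jaw": 6}, {"x": 0, "y": 0, "z": 4, "twist": 0, "jaw": 6}, {"x": 0, "y": 0, "z": 8, "twist": 0, "jaw": 6}, {"x": -1, "y": -3, "z": 8, "twist": 0, "jaw": 5}, {"x": -3, "y": -7, "z": 8, "twist": 0, "jaw": 4}, {"x": -5, "y": -11, "z": 6, "twist": 0, "jaw": 4}, {"x": -7, "y": -15, "z": 4, "twist": 0, "jaw": 4}, {"x": -9.5, "y": -19, "z": 1, "twist": 0, "jaw": 4}]'

```text
clock: 10.78
eef_pos: [0.4962, -0.2917, 0.1416]
tool_rot: [0.505, -0.5, -0.491, -0.503]
ft_force: [0.9, 0.1, 0.2]
grip_width: 0.0399
```

Call:
step_arm --series '[{"x": 0, "y": -1, "z": 0, "twist": 0, "jaw": 4}, {"x": 0, "y": -1.3, "z": 0, "twist": 0, "jaw": 4}, {"x": 0, "y": -1.3, "z": 0, "twist": 0, "jaw": 4}]'

```text
clock: 11.03
eef_pos: [0.4966, -0.3054, 0.1419]
tool_rot: [0.505, -0.501, -0.491, -0.504]
ft_force: [-0.3, 0.1, 0.0]
grip_width: 0.0402
```

```bash
python3 st.py
python3 - <<'E'
from h import *
from heads import *
p,d,i=shoot("scene","i"); crop(p,150,70,300,220,4,"i1")
p,d,i=shoot("top","i"); crop(p,225,130,355,260,4.5,"i2")
Y,G=masks(p); P=cloud(i,d)
for c,a in blobs(Y,4):
    if 220<c[0]<330 and c[1]>80:print(c.round(1),a,P[int(c[1]+.5),int(c[0]+.5)].round(4), ray(i,c,.104)[0].round(4))
E
```

```text
t 11.03 tcp mm [ 496.6 -305.4  141.9] jaw yaw 89.5 down [ 0.017 -0.011 -1.   ] F [-0.3  0.1  0. ] w 40.2 j [-0.55  0.44  0.05  1.16 -0.   -0.54]
[249.3 189.7] 15 [0.6195 0.1086 0.0483] [0.6159 0.1046 0.104 ]
[278.6 186. ] 5 [0.6316 0.0049 0.0539] [0.627  0.0066 0.104 ]
[307.3 190.4] 18 [ 0.6164 -0.091   0.0564] [ 0.6111 -0.089   0.104 ]
[267.  186.8] 4 [0.6282 0.0462 0.0582] [0.625  0.0453 0.104 ]
[278. 192.] 7 [0.6105 0.0087 0.0584] [0.6069 0.0089 0.104 ]
[314.7 191.1] 18 [ 0.6085 -0.1143  0.1067] [ 0.6086 -0.1136  0.104 ]
[320.4 190.1] 10 [ 0.612  -0.1314  0.1025] [ 0.6115 -0.1325  0.104 ]
[259.  201.1] 40 [0.5795 0.0736 0.073 ] [0.5773 0.0726 0.104 ]
[288.7 200.9] 35 [ 0.5782 -0.0282  0.0748] [ 0.5766 -0.0265  0.104 ]
[317.7 209.7] 35 [ 0.5437 -0.1201  0.1416] [ 0.5463 -0.1223  0.104 ]
```

View pics/i1.png

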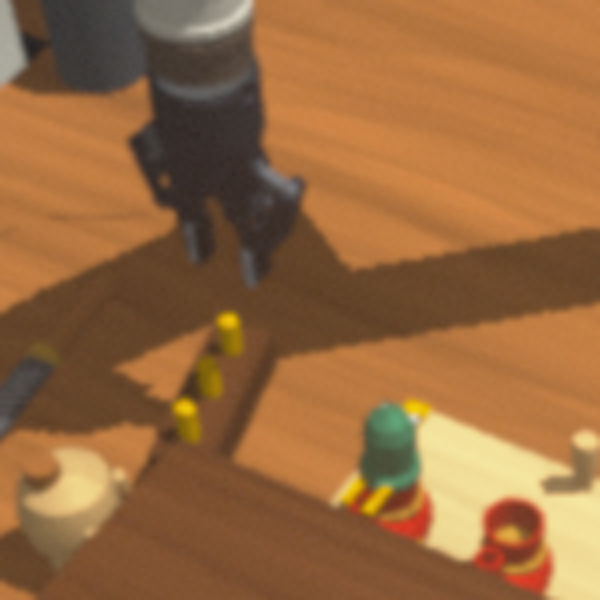

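View pics/i2.png

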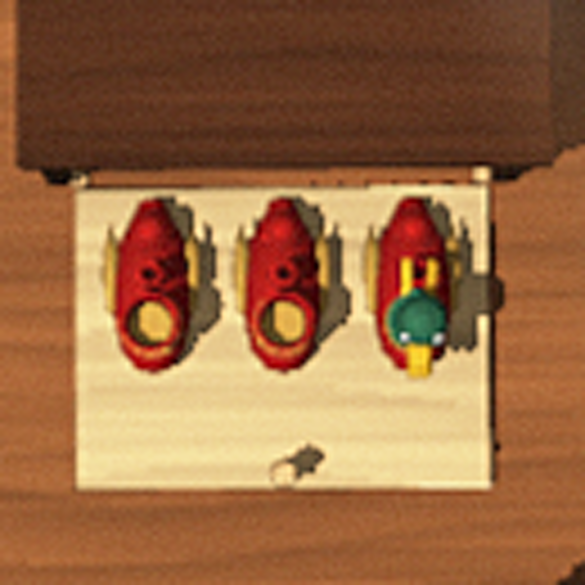

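Call:
step_arm --series '[{"x": -1.4, "y": -2.2, "z": 0, "twist": 0, "jaw": 4}, {"x": -1.4, "y": -2.2, "z": -3, "twist": 0, "jaw": 4}, {"x": -1.4, "y": -2.2, "z": -5, "twist": 0, "jaw": 4}, {"x": -1.4, "y": -2.2, "z": -6, "twist": 0, "jaw": 4}, {"x": -1.4, "y": -2.2, "z": -6, "twist": 0, "jaw": 4}]'

```text
clock: 11.55
eef_pos: [0.483, -0.3236, 0.0805]
tool_rot: [0.505, -0.499, -0.493, -0.503]
ft_force: [0.1, 0.2, -0.4]
grip_width: 0.0401
```

```bash
python3 st.py
python3 - <<'E'
from h import *
p,d,i=shoot("scene","j"); crop(p,150,100,270,220,5,"j1")
E
```

```text
t 11.55 tcp mm [ 483.  -323.6   80.5] jaw yaw 89.8 down [ 0.015 -0.008 -1.   ] F [ 0.1  0.2 -0.4] w 40.1 j [-0.59  0.49 -0.04  1.03  0.   -0.59]
```

View pics/j1.png

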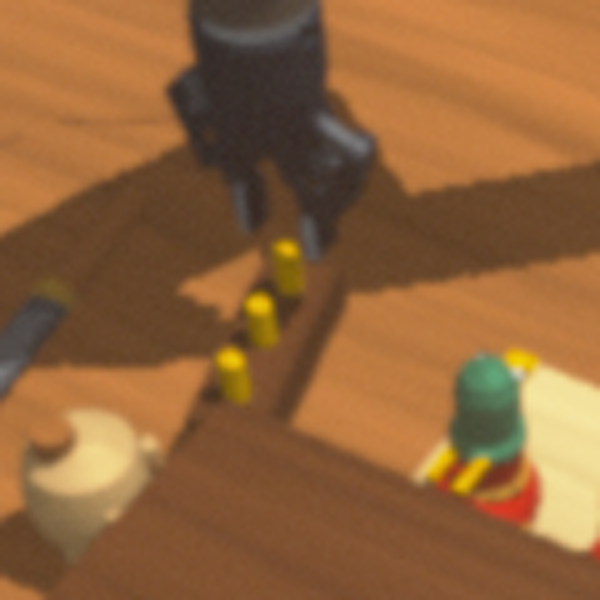

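Call:
step_arm --series '[{"x": 0, "y": -0.3, "z": -2, "twist": -0.3, "jaw": 4}, {"x": 0, "y": -0.3, "z": -3.4, "twist": -0.3, "jaw": 4}, {"x": 0, "y": -0.3, "z": -3.4, "twist": -0.3, "jaw": 4}, {"x": 0, "y": -0.3, "z": -3.4, "twist": -0.3, "jaw": 2}, {"x": 0, "y": -0.3, "z": -3.4, "twist": -0.3, "jaw": 1.2}, {"x": 0, "y": -0.3, "z": -3.4, "twist": -0.3, "jaw": 1.2}, {"x": 0, "y": -0.3, "z": -3.4, "twist": -0.3, "jaw": 1.2}, {"x": 0, "y": -0.3, "z": -3.4, "twist": -0.3, "jaw": 1.2}]'

```text
clock: 12.27
eef_pos: [0.4853, -0.3279, 0.05]
tool_rot: [0.506, -0.5, -0.49, -0.504]
ft_force: [-0.9, 0.9, 5.5]
grip_width: 0.0142
```

```bash
python3 st.py
```

```text
t 12.27 tcp mm [ 485.3 -327.9   50. ] jaw yaw 89.5 down [ 0.02  -0.011 -1.   ] F [-0.9  0.9  5.5] w 14.2 j [-0.6   0.53 -0.07  0.95  0.   -0.59]
```

Call:
step_arm --series '[{"x": -0.2, "y": 0, "z": 0, "twist": 0, "jaw": 2.5}, {"x": -0.2, "y": 0, "z": -0.4, "twist": 0, "jaw": 3}, {"x": -0.2, "y": 0, "z": -0.9, "twist": 0, "jaw": 3}, {"x": -0.2, "y": 0, "z": -0.9, "twist": 0, "jaw": 3}]'

```text
clock: 12.6
eef_pos: [0.4821, -0.3273, 0.0394]
tool_rot: [0.505, -0.5, -0.491, -0.504]
ft_force: [1.0, 0.0, -0.3]
grip_width: 0.0302
```

Call:
step_arm --series '[{"x": 0, "y": 0, "z": 0, "twist": 0, "jaw": 1.2}, {"x": 0, "y": 0, "z": 0, "twist": 0, "jaw": 1.2}, {"x": 0, "y": 0, "z": 0, "twist": 0, "jaw": 1.2}, {"x": 0, "y": 0, "z": 0, "twist": 0, "jaw": 1.2}, {"x": 0, "y": 0, "z": 0, "twist": 0, "jaw": 1.2}]'

```text
clock: 13.02
eef_pos: [0.4818, -0.3277, 0.0391]
tool_rot: [0.504, -0.501, -0.491, -0.504]
ft_force: [-1.2, -2.9, -1.8]
grip_width: 0.0146
```

```bash
python3 st.py
```

```text
t 13.02 tcp mm [ 481.8 -327.7   39.1] jaw yaw 89.4 down [ 0.017 -0.01  -1.   ] F [-1.2 -2.9 -1.8] w 14.6 j [-0.6   0.54 -0.09  0.93  0.   -0.59]
```

Call:
step_arm --series '[{"x": 0, "y": 0, "z": 3, "twist": 0, "jaw": 1.2}, {"x": 0, "y": 0, "z": 7, "twist": 0, "jaw": 1.2}, {"x": 0, "y": 0, "z": 11, "twist": 0, "jaw": 1.2}, {"x": 1, "y": 2, "z": 14, "twist": 0, "jaw": 1.2}, {"x": 3, "y": 5, "z": 14, "twist": 0, "jaw": 1.2}, {"x": 5, "y": 8, "z": 14, "twist": 0, "jaw": 1.2}, {"x": 7, "y": 11, "z": 14, "twist": 0, "jaw": 1.2}, {"x": 9, "y": 14, "z": 14, "twist": 0, "jaw": 1.2}, {"x": 11, "y": 17, "z": 14, "twist": 0, "jaw": 1.2}, {"x": 12.5, "y": 19.5, "z": 14, "twist": 0, "jaw": 1.2}]'

```text
clock: 13.85
eef_pos: [0.608, -0.1297, 0.1793]
tool_rot: [0.505, -0.5, -0.491, -0.504]
ft_force: [0.2, -0.4, -0.5]
grip_width: 0.0144
```

Call:
step_arm --series '[{"x": 0.2, "y": 0.3, "z": 0, "twist": 0, "jaw": 1.2}, {"x": 0.2, "y": 0.3, "z": 0, "twist": 0, "jaw": 1.2}, {"x": 0.2, "y": 0.3, "z": 0, "twist": 0, "jaw": 1.2}]'

```text
clock: 14.1
eef_pos: [0.6096, -0.1264, 0.179]
tool_rot: [0.505, -0.5, -0.492, -0.504]
ft_force: [-0.0, -0.2, -1.2]
grip_width: 0.014
```

```bash
python3 st.py
python3 - <<'E'
from h import *
p,d,i=shoot("scene","k"); crop(p,190,110,290,210,6,"k1")
E
```

```text
t 14.10 tcp mm [ 609.6 -126.4  179. ] jaw yaw 89.6 down [ 0.017 -0.009 -1.   ] F [-0.  -0.2 -1.2] w 14.0 j [-0.2   0.5   0.24  1.3  -0.01 -0.2 ]
```

View pics/k1.png

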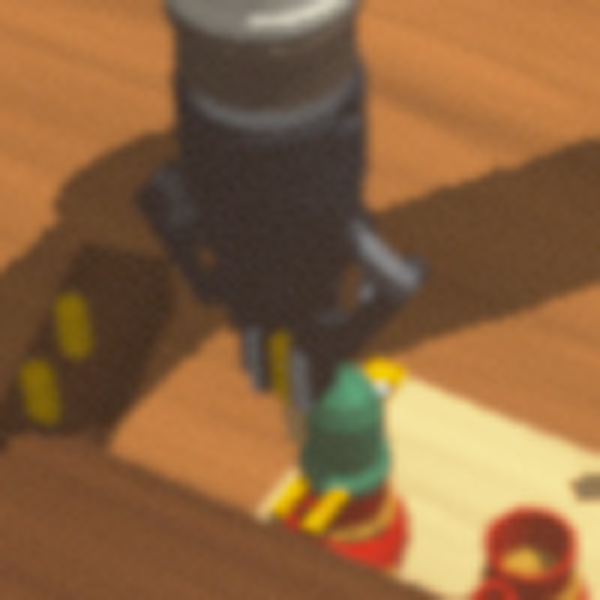

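Run:
```python
from h import *
p,d,i=load("scene","k")
cv2.imwrite("pics/k2.png",cv2.resize(p[150:215,215:265,::-1],None,fx=9,fy=9,interpolation=cv2.INTER_CUBIC))
for u in [(239,183.5),(239.5,185)]: print(ray(i,u,.146)[0].round(4))
print(ray(i,[(238.6+0,192.5),(243.9,194.9)],.104).round(4))
```

```text
[ 0.6112 -0.1243  0.146 ]
[ 0.6152 -0.1203  0.146 ]
[[ 0.6095 -0.1298  0.104 ]
 [ 0.61   -0.1125  0.104 ]]
```

View pics/k2.png

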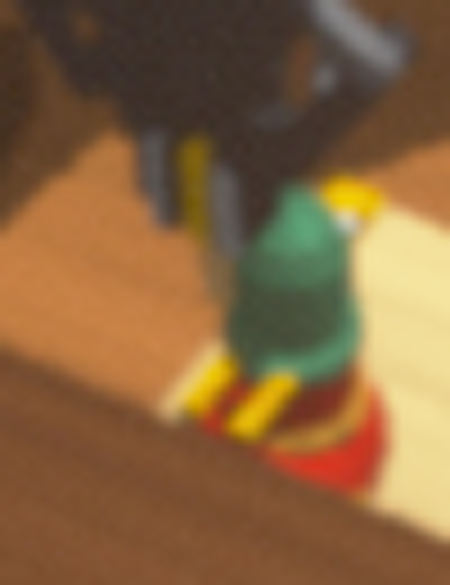

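Call:
step_arm --series '[{"x": 0.2, "y": 0.4, "z": -1, "twist": 0, "jaw": 1.2}, {"x": 0.2, "y": 0.4, "z": -2.5, "twist": 0, "jaw": 1.2}, {"x": 0.2, "y": 0.4, "z": -3.2, "twist": 0, "jaw": 1.2}, {"x": 0.2, "y": 0.4, "z": -3.2, "twist": 0, "jaw": 1.2}]'

```text
clock: 14.48
eef_pos: [0.609, -0.124, 0.1443]
tool_rot: [-0.502, 0.502, 0.493, 0.504]
ft_force: [0.2, 0.9, -0.8]
grip_width: 0.0141
```

```bash
python3 st.py
python3 - <<'E'
from h import *
p,d,i=shoot("scene","l")
cv2.imwrite("pics/l2.png",cv2.resize(p[150:215,215:265,::-1],None,fx=9,fy=9,interpolation=cv2.INTER_CUBIC))
E
```

```text
t 14.48 tcp mm [ 609.  -124.   144.3] jaw yaw 89.4 down [ 0.012 -0.008 -1.   ] F [ 0.2  0.9 -0.8] w 14.1 j [-0.2   0.52  0.18  1.22 -0.01 -0.19]
```

View pics/l2.png

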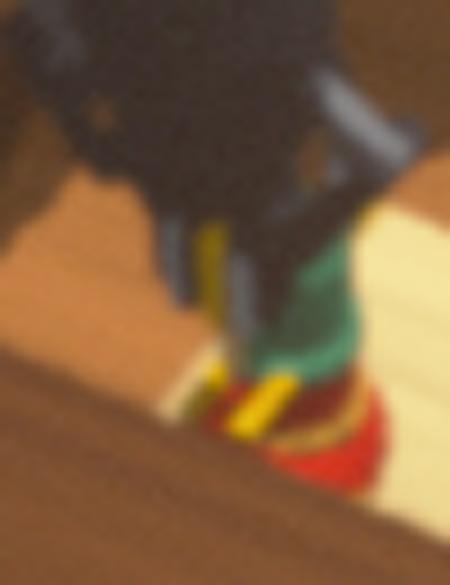

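Call:
step_arm --series '[{"x": 0.25, "y": 0.2, "z": 0, "twist": 0, "jaw": 1.2}, {"x": 0.25, "y": 0.2, "z": -0.5, "twist": 0, "jaw": 1.2}, {"x": 0.25, "y": 0.2, "z": -1, "twist": 0, "jaw": 1.2}, {"x": 0.25, "y": 0.2, "z": -1.5, "twist": 0, "jaw": 1.2}, {"x": 0.25, "y": 0.2, "z": -2, "twist": 0, "jaw": 1.2}]'

```text
clock: 14.95
eef_pos: [0.6124, -0.1222, 0.1253]
tool_rot: [-0.503, 0.501, 0.492, 0.504]
ft_force: [-0.5, -2.2, 0.6]
grip_width: 0.0141
```

```bash
python3 st.py
```

```text
t 14.95 tcp mm [ 612.4 -122.2  125.3] jaw yaw 89.4 down [ 0.014 -0.009 -1.   ] F [-0.5 -2.2  0.6] w 14.1 j [-0.19  0.53  0.16  1.18 -0.01 -0.18]
```

Call:
step_arm --series '[{"x": 0, "y": 0, "z": -0.5, "twist": 0, "jaw": 1.2}, {"x": 0, "y": 0, "z": -1, "twist": 0, "jaw": 1.2}, {"x": 0, "y": 0, "z": -1.5, "twist": 0, "jaw": 1.2}, {"x": 0, "y": 0, "z": -1.9, "twist": 0, "jaw": 1.2}, {"x": 0, "y": 0, "z": -2.1, "twist": 0, "jaw": 1.2}, {"x": 0, "y": 0, "z": -2.1, "twist": 0, "jaw": 1.2}]'

```text
clock: 15.45
eef_pos: [0.6134, -0.1228, 0.1062]
tool_rot: [-0.504, 0.501, 0.491, 0.504]
ft_force: [-1.4, -2.5, 7.8]
grip_width: 0.0141
```

```bash
python3 st.py
python3 - <<'E'
from h import *
p,d,i=shoot("scene","m")
cv2.imwrite("pics/m2.png",cv2.resize(p[150:215,215:265,::-1],None,fx=9,fy=9,interpolation=cv2.INTER_CUBIC))
E
```

```text
t 15.45 tcp mm [ 613.4 -122.8  106.2] jaw yaw 89.4 down [ 0.017 -0.01  -1.   ] F [-1.4 -2.5  7.8] w 14.1 j [-0.19  0.55  0.13  1.14 -0.01 -0.18]
```

View pics/m2.png

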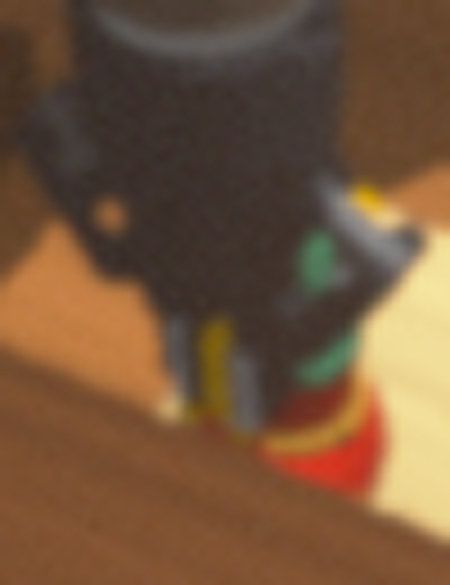

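Call:
step_arm --series '[{"x": 0, "y": 0, "z": 0, "twist": 0, "jaw": 2.5}, {"x": 0, "y": 0, "z": 0, "twist": 0, "jaw": 3}, {"x": 0, "y": 0, "z": 1, "twist": 0, "jaw": 3.2}, {"x": 0, "y": 0, "z": 4, "twist": 0, "jaw": 3.2}, {"x": 0, "y": 0, "z": 8, "twist": 0, "jaw": 4}, {"x": 0, "y": 0, "z": 11, "twist": 0, "jaw": 5}, {"x": -1, "y": 4, "z": 12, "twist": 0, "jaw": 6.5}, {"x": -2, "y": 8, "z": 12, "twist": 0, "jaw": 6.5}, {"x": -3, "y": 12, "z": 12, "twist": 0, "jaw": 6.5}, {"x": -4, "y": 16, "z": 12, "twist": 0, "jaw": 6.5}]'

```text
clock: 16.33
eef_pos: [0.5728, 0.0387, 0.227]
tool_rot: [-0.504, 0.501, 0.49, 0.505]
ft_force: [0.4, -0.5, 0.7]
grip_width: 0.065
```

Call:
step_arm --series '[{"x": -1, "y": 4, "z": 0, "twist": 2, "jaw": 6.5}, {"x": -2, "y": 8, "z": 0, "twist": 2, "jaw": 6.5}, {"x": -3, "y": 12, "z": 0, "twist": 2, "jaw": 6.5}, {"x": -4, "y": 16, "z": 0, "twist": 2, "jaw": 6.5}, {"x": -5, "y": 20, "z": 0, "twist": 2, "jaw": 6.5}, {"x": -6, "y": 22, "z": 0, "twist": 2, "jaw": 6.5}, {"x": -6, "y": 22, "z": 0, "twist": 2, "jaw": 6.5}]'

```text
clock: 16.92
eef_pos: [0.5104, 0.2636, 0.227]
tool_rot: [0.513, -0.49, -0.502, -0.495]
ft_force: [0.3, -0.5, 0.1]
grip_width: 0.0648
```

```bash
python3 st.py
python3 - <<'E'
from h import *
from heads import *
for n in("scene","top"):
    p,d,i=shoot(n,"n"); cv2.imwrite(f"pics/n_{n}.png",p[:,:,::-1]); Y,G=masks(p); P=cloud(i,d); print(n)
    for c,a in blobs(Y):
        w=P[int(c[1]+.5),int(c[0]+.5)]
        if .3<w[0]<.75 and -.2<w[1]<.45:print(c.round(1),a,w.round(4), ray(i,c,.036)[0].round(4)[:2], ray(i,c,.104)[0].round(4)[:2])
E
```

```text
t 16.92 tcp mm [510.4 263.6 227. ] jaw yaw 91.8 down [ 0.017 -0.007 -1.   ] F [ 0.3 -0.5  0.1] w 64.8 j [ 0.48  0.38  0.19  1.37 -0.01  0.45]
scene
[254.  171.6] 26 [ 0.5448 -0.1169  0.1327] [ 0.4662 -0.1665] [ 0.5206 -0.1321]
[240.9 191.6] 95 [ 0.6182 -0.1155  0.123 ] [ 0.5555 -0.16  ] [ 0.6035 -0.1261]
[402.1 226.4] 24 [0.4727 0.3048 0.065 ] [0.4501 0.3052] [0.5056 0.306 ]
[388.9 249.2] 35 [0.5393 0.2971 0.0349] [0.5409 0.297 ] [0.59   0.2984]
[395.8 252.1] 37 [0.5397 0.3168 0.0351] [0.541  0.3165] [0.59   0.3165]
[381.5 262.9] 30 [0.6119 0.2934 0.0656] [0.5913 0.2937] [0.6367 0.2953]
[376.6 290.5] 45 [0.6726 0.3102 0.037 ] [0.6737 0.3099] [0.7133 0.3103]
[384.3 291.4] 41 [0.6669 0.3267 0.037 ] [0.6669 0.3278] [0.707 0.327]
top
[191.4 176.2] 16 [0.672  0.3111 0.0362] [0.6714 0.3096] [0.6636 0.2978]
[186.3 177.8] 14 [0.6658 0.3294 0.0316] [0.666  0.3276] [0.6584 0.315 ]
[307.3 190.4] 18 [ 0.6167 -0.0913  0.0519] [ 0.6167 -0.0932] [ 0.6111 -0.0888]
[317. 190.] 41 [ 0.6092 -0.1183  0.1385] [ 0.6174 -0.127 ] [ 0.6118 -0.1212]
[194.1 193.2] 33 [0.61   0.2956 0.0666] [0.6119 0.3006] [0.6066 0.2891]
[317.8 209.4] 38 [ 0.5474 -0.121   0.1322] [ 0.5502 -0.1285] [ 0.5473 -0.1226]
```

View pics/n_scene.png

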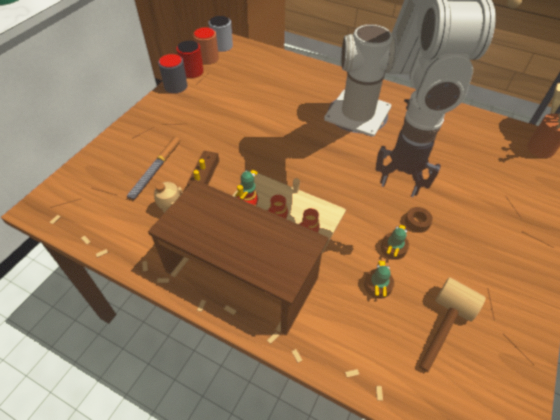

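View pics/n_top.png

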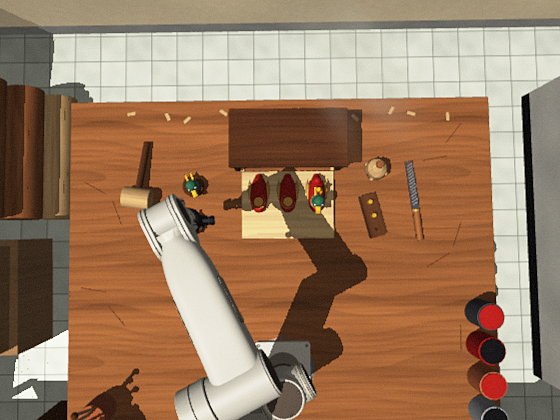

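Call:
step_arm --series '[{"x": -0.3, "y": 3, "z": 0, "twist": 0, "jaw": 6.5}, {"x": -0.5, "y": 4.3, "z": -3, "twist": -0.3, "jaw": 6.5}, {"x": -0.5, "y": 4.3, "z": -7, "twist": -0.3, "jaw": 6.5}, {"x": -0.5, "y": 4.3, "z": -11, "twist": -0.3, "jaw": 6.5}, {"x": -0.5, "y": 4.3, "z": -13, "twist": -0.3, "jaw": 6.5}, {"x": -0.5, "y": 4.3, "z": -13.5, "twist": -0.3, "jaw": 6.5}, {"x": -0.5, "y": 4.3, "z": -13.5, "twist": -0.3, "jaw": 6.5}]'

```text
clock: 17.6
eef_pos: [0.5065, 0.3007, 0.0903]
tool_rot: [0.511, -0.495, -0.498, -0.496]
ft_force: [-0.7, 0.3, -0.1]
grip_width: 0.065
```

```bash
python3 st.py
```

```text
t 17.60 tcp mm [506.5 300.7  90.3] jaw yaw 91.1 down [ 0.014 -0.012 -1.   ] F [-0.7  0.3 -0.1] w 65.0 j [ 0.54  0.5   0.01  1.07 -0.02  0.53]
```

Call:
step_arm --series '[{"x": -0.1, "y": 0.5, "z": -2, "twist": 0.4, "jaw": 6.5}, {"x": -0.1, "y": 0.6, "z": -4, "twist": 0.4, "jaw": 6.5}, {"x": -0.1, "y": 0.6, "z": -4.7, "twist": 0.4, "jaw": 6.5}, {"x": -0.1, "y": 0.6, "z": -4.8, "twist": 0.4, "jaw": 6.5}, {"x": -0.1, "y": 0.6, "z": -4.8, "twist": 0.4, "jaw": 5}, {"x": -0.1, "y": 0.6, "z": -4.8, "twist": 0.4, "jaw": 3.5}, {"x": -0.1, "y": 0.6, "z": -4.8, "twist": 0.4, "jaw": 3.2}, {"x": -0.1, "y": 0.6, "z": -4.8, "twist": 0.4, "jaw": 3.2}, {"x": -0.1, "y": 0.6, "z": -4.8, "twist": 0.4, "jaw": 3.2}]'

```text
clock: 18.35
eef_pos: [0.5071, 0.3073, 0.0447]
tool_rot: [0.513, -0.492, -0.499, -0.495]
ft_force: [-0.0, -1.1, 6.2]
grip_width: 0.0363
```

```bash
python3 st.py
```

```text
t 18.35 tcp mm [507.1 307.3  44.7] jaw yaw 91.5 down [ 0.018 -0.01  -1.   ] F [-0.  -1.1  6.2] w 36.3 j [ 0.55  0.55 -0.04  0.97 -0.02  0.53]
```

Call:
step_arm --series '[{"x": 0, "y": 0, "z": 1, "twist": 0, "jaw": 3.2}, {"x": 0, "y": 0, "z": 4, "twist": 0, "jaw": 3.2}, {"x": 0, "y": 0, "z": 8, "twist": 0, "jaw": 3.2}, {"x": 0, "y": 0, "z": 12, "twist": 0, "jaw": 3.2}, {"x": 0, "y": 0, "z": 16, "twist": 0, "jaw": 3.2}, {"x": 1, "y": -4, "z": 17, "twist": -1, "jaw": 3.2}, {"x": 2, "y": -8, "z": 17, "twist": -2, "jaw": 3.2}, {"x": 3, "y": -12, "z": 17, "twist": -2, "jaw": 3.2}, {"x": 4, "y": -16, "z": 17, "twist": -2, "jaw": 3.2}, {"x": 5, "y": -20, "z": 17, "twist": -2, "jaw": 3.2}]'

```text
clock: 19.18
eef_pos: [0.5572, 0.1058, 0.2162]
tool_rot: [0.505, -0.5, -0.491, -0.504]
ft_force: [0.1, -0.1, -1.1]
grip_width: 0.0361
```

```bash
python3 st.py
```

```text
t 19.18 tcp mm [557.2 105.8 216.2] jaw yaw 89.5 down [ 0.019 -0.01  -1.   ] F [ 0.1 -0.1 -1.1] w 36.1 j [ 0.19  0.37  0.14  1.33 -0.01  0.2 ]
```

Call:
step_arm --series '[{"x": 0.6, "y": -4, "z": 0, "twist": 0, "jaw": 3.2}, {"x": 1.2, "y": -8, "z": 0, "twist": 0, "jaw": 3.2}, {"x": 1.9, "y": -11, "z": 0, "twist": 0, "jaw": 3.2}, {"x": 1.9, "y": -12.5, "z": 0, "twist": 0, "jaw": 3.2}, {"x": 1.9, "y": -12.8, "z": -2, "twist": 0, "jaw": 3.2}, {"x": 1.9, "y": -12.8, "z": -4, "twist": 0, "jaw": 3.2}, {"x": 1.9, "y": -12.8, "z": -5, "twist": 0, "jaw": 3.2}, {"x": 1.9, "y": -12.8, "z": -5, "twist": 0, "jaw": 3.2}]'

```text
clock: 19.85
eef_pos: [0.5742, -0.0222, 0.164]
tool_rot: [0.504, -0.501, -0.492, -0.503]
ft_force: [-0.1, 0.1, -1.4]
grip_width: 0.036
```

```bash
cat > fk.py <<'E'
import sys
from h import *
from heads import *
from st import st
st()
tag,z,u0,v0,u1,v1=sys.argv[1],*map(float,sys.argv[2:7]); u0,v0,u1,v1=map(int,(u0,v0,u1,v1))
p,d,i=shoot("scene",tag); crop(p,u0,v0,u1,v1,560/max(u1-u0,v1-v0),tag+"1")
Y,G=masks(p); P=cloud(i,d)
for c,a in blobs(Y):
    if u0<c[0]<u1 and v0<c[1]<v1:print(c.round(1),a,P[int(c[1]+.5),int(c[0]+.5)].round(4), ray(i,c,z)[0].round(4))
E
python3 fk.py o .16 210 80 350 220
```

```text
t 19.85 tcp mm [574.2 -22.2 164. ] jaw yaw 89.5 down [ 0.014 -0.01  -1.   ] F [-0.1  0.1 -1.4] w 36.0 j [-0.03  0.41  0.07  1.21 -0.01 -0.03]
[253.3 171.5] 18 [ 0.5486 -0.1178  0.1357] [ 0.5659 -0.1056  0.16  ]
[240.7 191.8] 70 [ 0.6174 -0.116   0.1219] [ 0.644  -0.0983  0.16  ]
[269.9 193.9] 15 [ 0.6121 -0.0289  0.1569] [ 0.6142 -0.0279  0.16  ]
[276.6 196.2] 25 [ 0.6081 -0.0104  0.1551] [ 0.6129 -0.0092  0.16  ]
[309.5 217. ] 6 [0.5693 0.0721 0.0718] [0.6333 0.0945 0.16  ]
```

View pics/o1.png

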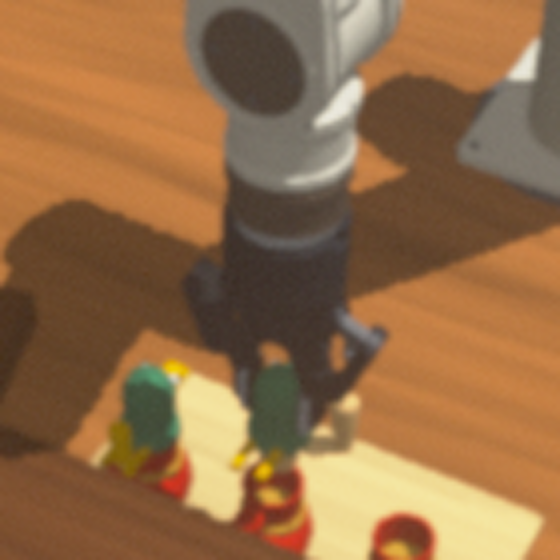

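Call:
step_arm --series '[{"x": 0.15, "y": 0, "z": -1, "twist": -2.5, "jaw": 3.2}, {"x": 0.15, "y": 0, "z": -2, "twist": -2.5, "jaw": 3.2}, {"x": 0.15, "y": 0, "z": -3, "twist": -2.5, "jaw": 3.2}, {"x": 0.15, "y": 0, "z": -4, "twist": -2.5, "jaw": 3.2}, {"x": 0.15, "y": 0, "z": -4.6, "twist": -2.5, "jaw": 3.2}, {"x": 0.15, "y": 0, "z": -5, "twist": -2.5, "jaw": 3.2}]'

```text
clock: 20.4
eef_pos: [0.577, -0.0228, 0.1152]
tool_rot: [-0.494, 0.512, 0.48, 0.514]
ft_force: [0.8, -3.8, 2.7]
grip_width: 0.0364
```

```bash
python3 fk.py p .104 210 80 350 220
```

```text
t 20.40 tcp mm [577.  -22.8 115.2] jaw yaw 87.0 down [ 0.017 -0.013 -1.   ] F [ 0.8 -3.8  2.7] w 36.4 j [-0.03  0.45 -0.    1.1  -0.01  0.02]
[253.6 171.5] 20 [ 0.5422 -0.1185  0.1294] [ 0.5207 -0.1332  0.104 ]
[240.5 192. ] 71 [ 0.6149 -0.1178  0.1184] [ 0.6053 -0.1261  0.104 ]
[268.7 205.8] 19 [ 0.6145 -0.031   0.1085] [ 0.6112 -0.0337  0.104 ]
[275.  208.6] 24 [ 0.6157 -0.0121  0.1082] [ 0.6115 -0.0143  0.104 ]
```

Call:
step_arm --series '[{"x": 0, "y": 0, "z": -0.3, "twist": 1.5, "jaw": 3.2}, {"x": 0, "y": 0, "z": -0.5, "twist": 1.5, "jaw": 3.2}, {"x": 0, "y": 0, "z": -0.7, "twist": 1.5, "jaw": 3.2}, {"x": 0, "y": 0, "z": -0.7, "twist": 1.5, "jaw": 3.2}]'

```text
clock: 20.78
eef_pos: [0.5804, -0.0232, 0.1129]
tool_rot: [-0.503, 0.503, 0.484, 0.51]
ft_force: [-1.4, -2.0, 16.4]
grip_width: 0.036
```

```bash
python3 fk.py q .104 210 80 350 220
```

```text
t 20.78 tcp mm [580.4 -23.2 112.9] jaw yaw 88.5 down [ 0.026 -0.012 -1.   ] F [-1.4 -2.  16.4] w 36.0 j [-0.03  0.45 -0.01  1.08 -0.01 -0.01]
[253.2 172.3] 19 [ 0.5482 -0.118   0.1352] [ 0.5241 -0.1327  0.104 ]
[239.9 192.3] 74 [ 0.6208 -0.1169  0.125 ] [ 0.6072 -0.1271  0.104 ]
[268.2 207.3] 22 [ 0.6164 -0.0331  0.105 ] [ 0.6164 -0.0324  0.104 ]
[274.7 209.7] 24 [ 0.6159 -0.012   0.1042] [ 0.6153 -0.0132  0.104 ]
[309.  217.9] 7 [0.5739 0.0713 0.0721] [0.5962 0.0796 0.104 ]
```

View pics/q1.png

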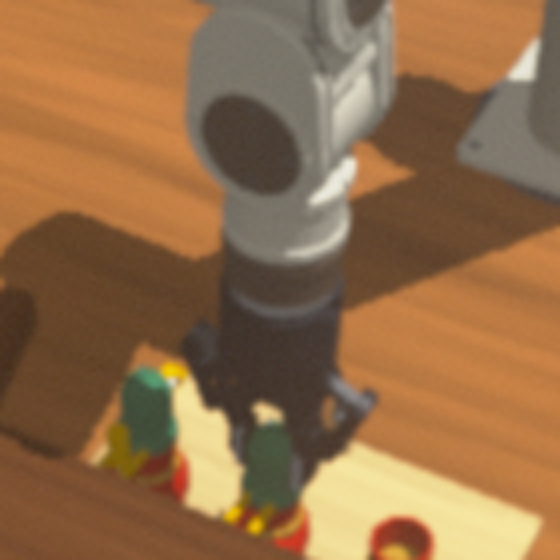

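Call:
step_arm --series '[{"x": -0.2, "y": 0, "z": -0.1, "twist": 0, "jaw": 3.2}, {"x": -0.4, "y": 0, "z": -0.1, "twist": 0, "jaw": 3.2}, {"x": -0.5, "y": 0, "z": -0.1, "twist": 0, "jaw": 3.2}, {"x": -0.5, "y": 0, "z": -0.1, "twist": 0, "jaw": 3.2}]'

```text
clock: 21.17
eef_pos: [0.5766, -0.0235, 0.1131]
tool_rot: [-0.504, 0.502, 0.483, 0.511]
ft_force: [2.5, -1.6, 6.4]
grip_width: 0.0362
```

```bash
python3 fk.py r .104 210 80 350 220
```

```text
t 21.17 tcp mm [576.6 -23.5 113.1] jaw yaw 88.5 down [ 0.03  -0.013 -0.999] F [ 2.5 -1.6  6.4] w 36.2 j [-0.03  0.44 -0.02  1.08 -0.01 -0.01]
[253.5 171.9] 23 [ 0.5453 -0.1198  0.1316] [ 0.5222 -0.1329  0.104 ]
[240.4 192.2] 70 [ 0.6184 -0.1186  0.1214] [ 0.6061 -0.126   0.104 ]
[269.2 206.2] 20 [ 0.6105 -0.0333  0.1027] [ 0.6116 -0.0322  0.104 ]
[275.3 208.6] 24 [ 0.613  -0.0135  0.1043] [ 0.6111 -0.0137  0.104 ]
[309.5 217.5] 6 [0.5721 0.0735 0.0714] [0.5945 0.0802 0.104 ]
```

Call:
step_arm --series '[{"x": 0, "y": 0, "z": 0, "twist": 0, "jaw": 5}, {"x": 0, "y": 0, "z": 0, "twist": 0, "jaw": 6}, {"x": 0, "y": 0, "z": 0.5, "twist": 0.5, "jaw": 6}, {"x": 0, "y": 0, "z": 4, "twist": 1, "jaw": 6}, {"x": 0, "y": 0, "z": 8, "twist": 1, "jaw": 6}, {"x": -0.5, "y": -4, "z": 9, "twist": 1, "jaw": 5}, {"x": -1, "y": -8, "z": 9, "twist": 1, "jaw": 4}, {"x": -2, "y": -12, "z": 9, "twist": 1, "jaw": 4}, {"x": -3, "y": -16, "z": 8, "twist": 1, "jaw": 4}, {"x": -4, "y": -20, "z": 7, "twist": 1, "jaw": 4}]'

```text
clock: 22.05
eef_pos: [0.5366, -0.2232, 0.1837]
tool_rot: [0.509, -0.497, -0.487, -0.506]
ft_force: [0.8, -0.6, -0.3]
grip_width: 0.04
```

```bash
python3 fk.py s .104 210 80 350 220
```

```text
t 22.05 tcp mm [ 536.6 -223.2  183.7] jaw yaw 89.6 down [ 0.031 -0.012 -0.999] F [ 0.8 -0.6 -0.3] w 40.0 j [-0.39  0.4   0.1   1.24  0.   -0.39]
[253.2 171.9] 21 [ 0.5472 -0.1187  0.1339] [ 0.5227 -0.1336  0.104 ]
[285.  184.4] 20 [ 0.5424 -0.0206  0.1317] [ 0.5214 -0.0307  0.104 ]
[240.8 191.9] 97 [ 0.6161 -0.117   0.12  ] [ 0.6047 -0.1256  0.104 ]
[269.2 205.8] 24 [ 0.6097 -0.0337  0.1017] [ 0.6104 -0.0328  0.104 ]
[275.3 208.4] 32 [ 0.609  -0.0157  0.1029] [ 0.6105 -0.0139  0.104 ]
```

View pics/s1.png

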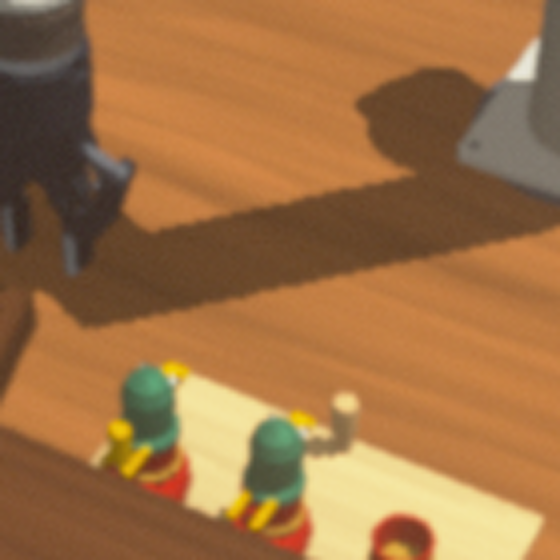

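Call:
step_arm --series '[{"x": -0.4, "y": -4, "z": 0, "twist": 0, "jaw": 4}, {"x": -0.8, "y": -8, "z": -2, "twist": 0, "jaw": 4}, {"x": -0.8, "y": -9.2, "z": -5, "twist": 0, "jaw": 4}, {"x": -0.8, "y": -9.2, "z": -8, "twist": 0, "jaw": 4}, {"x": -0.8, "y": -9.2, "z": -9.5, "twist": 0, "jaw": 4}, {"x": -0.8, "y": -9.2, "z": -9.5, "twist": 0, "jaw": 4}]'

```text
clock: 22.6
eef_pos: [0.5211, -0.3204, 0.0802]
tool_rot: [-0.502, 0.503, 0.49, 0.506]
ft_force: [-0.3, 0.8, -0.6]
grip_width: 0.0399
```

```bash
python3 fk.py t .06 150 100 270 220
```

```text
t 22.60 tcp mm [ 521.1 -320.4   80.2] jaw yaw 89.0 down [ 0.015 -0.01  -1.   ] F [-0.3  0.8 -0.6] w 39.9 j [-0.55  0.54  0.05  1.06 -0.   -0.53]
[201.9 163.8] 41 [ 0.5345 -0.3098  0.0608] [ 0.5334 -0.3111  0.06  ]
[196.4 174.1] 60 [ 0.5808 -0.299   0.0652] [ 0.5768 -0.301   0.06  ]
[253.2 171.9] 21 [ 0.5428 -0.1215  0.1285] [ 0.4876 -0.1559  0.06  ]
[240.8 191.7] 96 [ 0.617  -0.1163  0.1214] [ 0.5732 -0.1479  0.06  ]
[269.2 205.8] 24 [ 0.611  -0.033   0.1034] [ 0.5797 -0.0501  0.06  ]
```

View pics/t1.png

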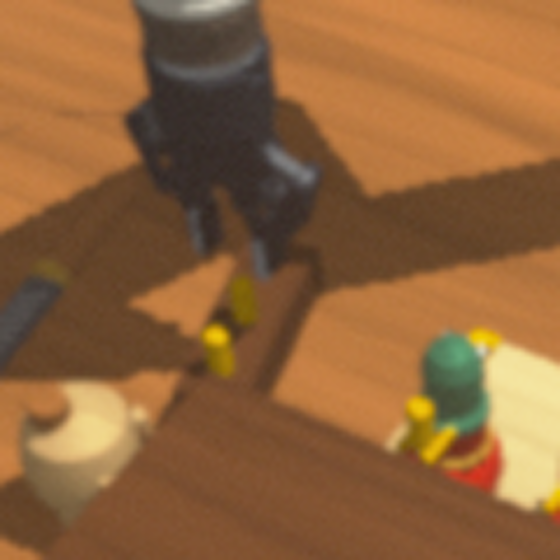

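Call:
step_arm --series '[{"x": 0.7, "y": 0.55, "z": 0, "twist": 0.5, "jaw": 4}, {"x": 0.7, "y": 0.55, "z": -2, "twist": 0.5, "jaw": 4}, {"x": 0.7, "y": 0.55, "z": -3.5, "twist": 0.5, "jaw": 4}, {"x": 0.7, "y": 0.55, "z": -4, "twist": 0.5, "jaw": 4}, {"x": 0.7, "y": 0.55, "z": -4, "twist": 0.5, "jaw": 3}]'

```text
clock: 23.07
eef_pos: [0.5302, -0.3143, 0.0429]
tool_rot: [0.506, -0.5, -0.491, -0.503]
ft_force: [-0.2, -0.6, -0.0]
grip_width: 0.0304
```

```bash
python3 st.py
```

```text
t 23.07 tcp mm [ 530.2 -314.3   42.9] jaw yaw 89.7 down [ 0.018 -0.011 -1.   ] F [-0.2 -0.6 -0. ] w 30.4 j [-0.54  0.59  0.02  0.98 -0.   -0.53]
```

Call:
step_arm --series '[{"x": -0.2, "y": 0, "z": -0.3, "twist": -0.2, "jaw": 3}, {"x": -0.2, "y": 0, "z": -0.3, "twist": -0.2, "jaw": 1.2}, {"x": -0.2, "y": 0, "z": -0.3, "twist": -0.2, "jaw": 1.2}, {"x": -0.2, "y": 0, "z": -0.3, "twist": -0.2, "jaw": 1.2}, {"x": -0.2, "y": 0, "z": -0.3, "twist": -0.2, "jaw": 1.2}, {"x": -0.2, "y": 0, "z": -0.3, "twist": -0.2, "jaw": 1.2}]'

```text
clock: 23.57
eef_pos: [0.5292, -0.3156, 0.0416]
tool_rot: [0.506, -0.501, -0.489, -0.504]
ft_force: [-1.2, -2.7, 5.9]
grip_width: 0.0141
```

```bash
python3 st.py
```

```text
t 23.57 tcp mm [ 529.2 -315.6   41.6] jaw yaw 89.4 down [ 0.021 -0.014 -1.   ] F [-1.2 -2.7  5.9] w 14.1 j [-0.54  0.59  0.01  0.97 -0.   -0.53]
```

Call:
step_arm --series '[{"x": 0, "y": 0, "z": 3, "twist": 0, "jaw": 1.2}, {"x": 0, "y": 0, "z": 7, "twist": 0, "jaw": 1.2}, {"x": 0, "y": 0, "z": 11, "twist": 0, "jaw": 1.2}, {"x": 0, "y": 2, "z": 15, "twist": 0, "jaw": 1.2}, {"x": 1, "y": 5, "z": 18, "twist": 0, "jaw": 1.2}, {"x": 2, "y": 9, "z": 18, "twist": 0, "jaw": 1.2}, {"x": 3, "y": 13, "z": 18, "twist": 0, "jaw": 1.2}, {"x": 4, "y": 17, "z": 18, "twist": 0, "jaw": 1.2}, {"x": 5, "y": 21, "z": 18, "twist": 0, "jaw": 1.2}, {"x": 6, "y": 24, "z": 18, "twist": 0, "jaw": 1.2}]'

```text
clock: 24.4
eef_pos: [0.5886, -0.0719, 0.2213]
tool_rot: [0.506, -0.5, -0.49, -0.504]
ft_force: [0.7, 0.5, -0.0]
grip_width: 0.0138
```

```bash
python3 st.py
```

```text
t 24.40 tcp mm [588.6 -71.9 221.3] jaw yaw 89.5 down [ 0.019 -0.011 -1.   ] F [ 0.7  0.5 -0. ] w 13.8 j [-0.12  0.41  0.22  1.36 -0.01 -0.11]
```

Call:
step_arm --series '[{"x": 1.5, "y": 3, "z": 0, "twist": 0, "jaw": 1.2}, {"x": 2.4, "y": 4.9, "z": 0, "twist": 0, "jaw": 1.2}, {"x": 2.4, "y": 4.9, "z": -2, "twist": 0, "jaw": 1.2}, {"x": 2.4, "y": 4.9, "z": -4, "twist": 0, "jaw": 1.2}, {"x": 2.4, "y": 4.9, "z": -6, "twist": 0, "jaw": 1.2}, {"x": 2.4, "y": 4.9, "z": -7, "twist": 0, "jaw": 1.2}, {"x": 2.4, "y": 4.9, "z": -7, "twist": 0, "jaw": 1.2}, {"x": 2.4, "y": 4.9, "z": -7, "twist": 0, "jaw": 1.2}]'

```text
clock: 25.07
eef_pos: [0.612, -0.0228, 0.1509]
tool_rot: [0.505, -0.5, -0.491, -0.504]
ft_force: [0.6, -0.1, 0.7]
grip_width: 0.0141
```

```bash
python3 fk.py u .104 245 165 295 215
```

```text
t 25.07 tcp mm [612.  -22.8 150.9] jaw yaw 89.5 down [ 0.018 -0.011 -1.   ] F [ 0.6 -0.1  0.7] w 14.1 j [-0.03  0.49  0.16  1.22 -0.01 -0.02]
[283.7 183.6] 7 [ 0.5461 -0.0219  0.1346] [ 0.5206 -0.0354  0.104 ]
[271.4 193.3] 26 [ 0.6164 -0.0235  0.1684] [ 0.569  -0.0486  0.104 ]
[269.2 205.6] 16 [ 0.6132 -0.0318  0.1066] [ 0.61  -0.033  0.104]
[275.4 208.3] 31 [ 0.6089 -0.0157  0.1028] [ 0.6102 -0.0138  0.104 ]
```

View pics/u1.png

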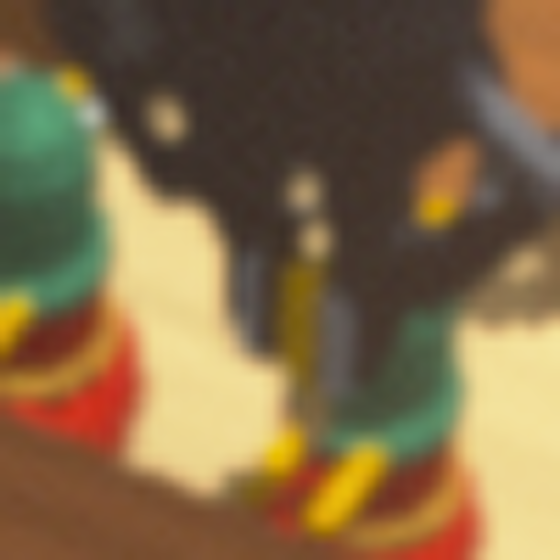

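Call:
step_arm --series '[{"x": 0, "y": 0, "z": -0.5, "twist": 0, "jaw": 1.2}, {"x": 0, "y": 0, "z": -1, "twist": 0, "jaw": 1.2}, {"x": 0, "y": 0, "z": -1.5, "twist": 0, "jaw": 1.2}, {"x": 0, "y": 0, "z": -2, "twist": 0, "jaw": 1.2}, {"x": 0, "y": 0, "z": -2.3, "twist": 0, "jaw": 1.2}]'

```text
clock: 25.53
eef_pos: [0.6132, -0.0232, 0.1287]
tool_rot: [0.506, -0.5, -0.49, -0.504]
ft_force: [1.9, -0.5, 2.7]
grip_width: 0.014
```

```bash
python3 st.py
```

```text
t 25.53 tcp mm [613.2 -23.2 128.7] jaw yaw 89.5 down [ 0.021 -0.011 -1.   ] F [ 1.9 -0.5  2.7] w 14.0 j [-0.03  0.51  0.12  1.17 -0.01 -0.02]
```

Call:
step_arm --series '[{"x": -0.1, "y": 0, "z": -0.5, "twist": 0, "jaw": 1.2}, {"x": -0.1, "y": 0, "z": -1, "twist": 0, "jaw": 1.2}, {"x": -0.1, "y": 0, "z": -1.5, "twist": 0, "jaw": 1.2}, {"x": -0.1, "y": 0, "z": -1.9, "twist": 0, "jaw": 1.2}, {"x": -0.1, "y": 0, "z": -2.2, "twist": 0, "jaw": 1.2}, {"x": -0.1, "y": 0, "z": -2.2, "twist": 0, "jaw": 1.2}]'

```text
clock: 26.03
eef_pos: [0.6133, -0.0236, 0.109]
tool_rot: [0.507, -0.499, -0.489, -0.505]
ft_force: [-0.9, -3.1, 11.4]
grip_width: 0.0139
```

```bash
python3 fk.py w .104 245 165 295 215
```

```text
t 26.03 tcp mm [613.3 -23.6 109. ] jaw yaw 89.5 down [ 0.025 -0.012 -1.   ] F [-0.9 -3.1 11.4] w 13.9 j [-0.03  0.52  0.09  1.12 -0.01 -0.02]
[252.  171.1] 12 [ 0.5458 -0.1227  0.1347] [ 0.5215 -0.1382  0.104 ]
[270.6 204.1] 28 [ 0.6203 -0.0216  0.1289] [ 0.6036 -0.0322  0.104 ]
```

View pics/w1.png

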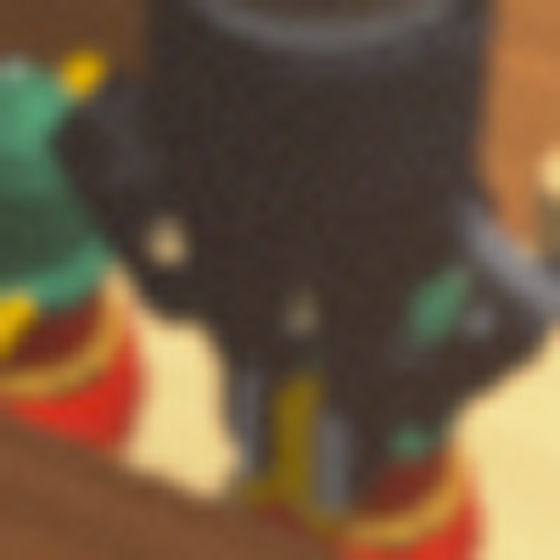

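Call:
step_arm --series '[{"x": 0, "y": 0, "z": 0, "twist": 0, "jaw": 2.5}, {"x": 0, "y": 0, "z": 0, "twist": 0, "jaw": 3}, {"x": 0, "y": 0, "z": 1, "twist": 0, "jaw": 3.2}, {"x": 0, "y": 0, "z": 4, "twist": 0, "jaw": 3.2}, {"x": 0, "y": 0, "z": 8, "twist": 0, "jaw": 4}, {"x": 0, "y": 0, "z": 11, "twist": 0, "jaw": 5}, {"x": -1, "y": 4, "z": 12, "twist": 0, "jaw": 6.5}, {"x": -1, "y": 8, "z": 12, "twist": 0, "jaw": 6.5}, {"x": -1, "y": 12, "z": 12, "twist": 5, "jaw": 6.5}, {"x": -1, "y": 16, "z": 12, "twist": 10, "jaw": 6.5}]'

```text
clock: 26.92
eef_pos: [0.6026, 0.1378, 0.2296]
tool_rot: [0.549, -0.452, -0.532, -0.46]
ft_force: [-0.0, 0.2, -0.4]
grip_width: 0.0651
```

Call:
step_arm --series '[{"x": 0, "y": 4, "z": 0, "twist": 5, "jaw": 6.5}, {"x": 0, "y": 8, "z": 0, "twist": 10, "jaw": 6.5}, {"x": 0, "y": 11, "z": 0, "twist": 10, "jaw": 6.5}, {"x": 0, "y": 12, "z": 0, "twist": 10, "jaw": 6.5}, {"x": 0, "y": 12, "z": 0, "twist": 10, "jaw": 6.5}]'

```text
clock: 27.33
eef_pos: [0.6013, 0.2609, 0.2286]
tool_rot: [0.587, -0.402, -0.571, -0.41]
ft_force: [-0.1, -0.5, 0.6]
grip_width: 0.0653
```

```bash
python3 fk.py x .036 320 180 440 310
python3 - <<'E'
from h import *
p,d,i=shoot("top","x"); crop(p,160,120,340,250,4,"x2")
E
```

```text
t 27.33 tcp mm [601.3 260.9 228.6] jaw yaw 109.9 down [ 0.024 -0.003 -1.   ] F [-0.1 -0.5  0.6] w 65.3 j [ 0.42  0.55  0.45  1.46 -0.01  0.07]
[381.5 262.9] 30 [0.6123 0.2934 0.0662] [0.5913 0.2937 0.036 ]
[376.6 290.5] 45 [0.6731 0.3102 0.0379] [0.6737 0.3099 0.036 ]
[384.3 291.4] 41 [0.6655 0.3267 0.0347] [0.6669 0.3278 0.036 ]
```

View pics/x1.png

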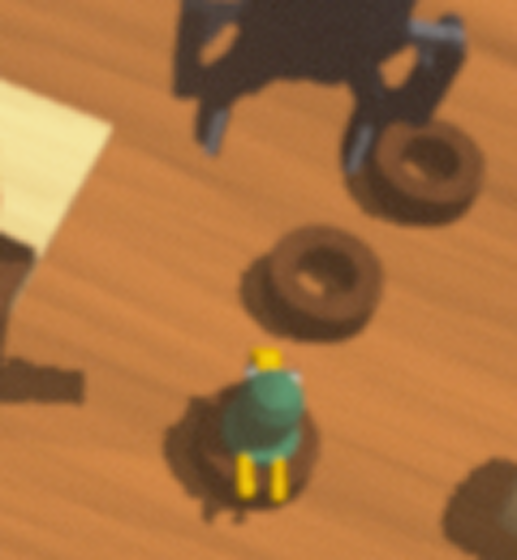

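View pics/x2.png

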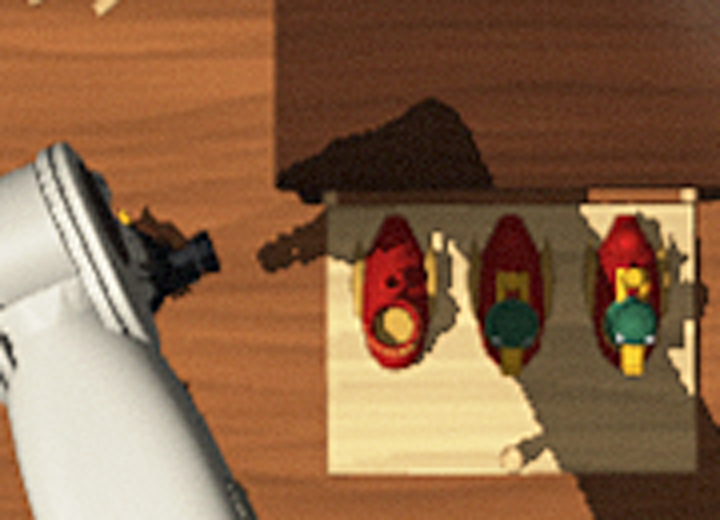

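Both placed heads are pinned; head A unmoved. Go to it: dx +3.5, dy +4.6.

Call:
step_arm --series '[{"x": 2, "y": 2.5, "z": 0, "twist": 0, "jaw": 6.5}, {"x": 3.5, "y": 4.7, "z": -1, "twist": -0.4, "jaw": 6.5}, {"x": 3.5, "y": 4.7, "z": -4, "twist": -0.4, "jaw": 6.5}, {"x": 3.5, "y": 4.7, "z": -7, "twist": -0.4, "jaw": 6.5}, {"x": 3.5, "y": 4.7, "z": -10, "twist": -0.4, "jaw": 6.5}, {"x": 3.5, "y": 4.7, "z": -13, "twist": -0.4, "jaw": 6.5}, {"x": 3.5, "y": 4.7, "z": -13.5, "twist": -0.4, "jaw": 6.5}, {"x": 3.5, "y": 4.7, "z": -13.5, "twist": -0.4, "jaw": 6.5}]'

```text
clock: 28.1
eef_pos: [0.6355, 0.3012, 0.0911]
tool_rot: [0.583, -0.408, -0.569, -0.411]
ft_force: [-0.3, -1.0, 0.1]
grip_width: 0.0652
```

```bash
python3 fk.py y .036 320 180 440 310
```

```text
t 28.10 tcp mm [635.5 301.2  91.1] jaw yaw 109.1 down [ 0.019 -0.008 -1.   ] F [-0.3 -1.   0.1] w 65.2 j [ 0.45  0.72  0.39  1.23 -0.01  0.11]
[381.2 263.1] 33 [0.6109 0.2934 0.064 ] [0.592  0.2933 0.036 ]
[376.6 290.5] 44 [0.6736 0.3111 0.0341] [0.6739 0.3098 0.036 ]
[384.1 291.5] 43 [0.6685 0.3267 0.0398] [0.6674 0.3275 0.036 ]
```

View pics/y1.png

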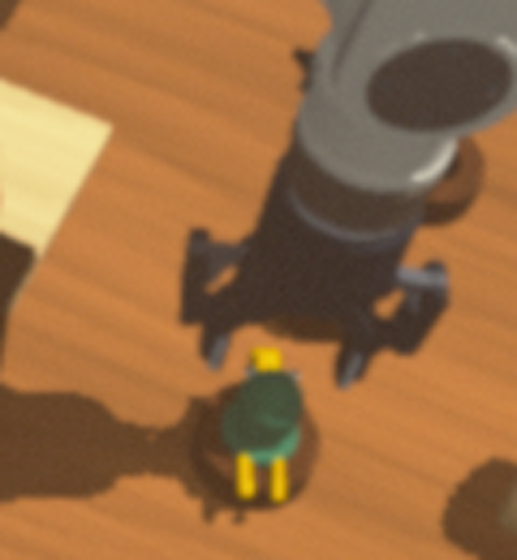

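Call:
step_arm --series '[{"x": 0, "y": 0.6, "z": -2, "twist": 0.5, "jaw": 6.5}, {"x": 0, "y": 0.6, "z": -4, "twist": 0.5, "jaw": 6.5}, {"x": 0, "y": 0.6, "z": -4.8, "twist": 0.5, "jaw": 6.5}, {"x": 0, "y": 0.6, "z": -4.9, "twist": 0.5, "jaw": 6.5}, {"x": 0, "y": 0.6, "z": -4.9, "twist": 0.5, "jaw": 5}, {"x": 0, "y": 0.6, "z": -4.9, "twist": 0.5, "jaw": 3.5}, {"x": 0, "y": 0.6, "z": -4.9, "twist": 0.5, "jaw": 3.2}, {"x": 0, "y": 0.6, "z": -4.9, "twist": 0.5, "jaw": 3.2}, {"x": 0, "y": 0.6, "z": -4.9, "twist": 0.5, "jaw": 3.2}]'

```text
clock: 28.9
eef_pos: [0.6388, 0.3088, 0.0479]
tool_rot: [0.587, -0.403, -0.569, -0.412]
ft_force: [-0.1, -0.9, 6.4]
grip_width: 0.0359
```

```bash
python3 st.py
```

```text
t 28.90 tcp mm [638.8 308.8  47.9] jaw yaw 109.7 down [ 0.028 -0.004 -1.   ] F [-0.1 -0.9  6.4] w 35.9 j [ 0.46  0.75  0.35  1.14 -0.02  0.11]
```

Call:
step_arm --series '[{"x": 0, "y": 0, "z": 1, "twist": 0, "jaw": 3.2}, {"x": 0, "y": 0, "z": 4, "twist": 0, "jaw": 3.2}, {"x": 0, "y": 0, "z": 8, "twist": 0, "jaw": 3.2}, {"x": -1, "y": 0, "z": 12, "twist": 0, "jaw": 3.2}, {"x": -2, "y": -2, "z": 16, "twist": -4, "jaw": 3.2}, {"x": -3, "y": -5, "z": 17, "twist": -10, "jaw": 3.2}, {"x": -4, "y": -9, "z": 17, "twist": -16, "jaw": 3.2}, {"x": -5, "y": -13, "z": 17, "twist": -20, "jaw": 3.2}, {"x": -6, "y": -17, "z": 17, "twist": -20.5, "jaw": 3.2}, {"x": -6, "y": -20, "z": 17, "twist": -20.5, "jaw": 3.2}]'

```text
clock: 29.73
eef_pos: [0.5765, 0.1063, 0.2193]
tool_rot: [-0.505, 0.501, 0.487, 0.507]
ft_force: [-0.6, -0.4, -1.3]
grip_width: 0.0357
```

```bash
python3 st.py
```

```text
t 29.73 tcp mm [576.5 106.3 219.3] jaw yaw 89.1 down [ 0.024 -0.014 -1.   ] F [-0.6 -0.4 -1.3] w 35.7 j [ 0.19  0.4   0.2   1.35 -0.02  0.21]
```

Call:
step_arm --series '[{"x": 0, "y": -2, "z": 0, "twist": 0, "jaw": 3.2}, {"x": 0, "y": -2.9, "z": 0, "twist": 0, "jaw": 3.2}, {"x": 0, "y": -2.9, "z": -2, "twist": 0, "jaw": 3.2}, {"x": 0, "y": -2.9, "z": -4, "twist": 0, "jaw": 3.2}, {"x": 0, "y": -2.9, "z": -5, "twist": 0, "jaw": 3.2}, {"x": 0, "y": -2.9, "z": -5, "twist": 0, "jaw": 3.2}, {"x": 0, "y": -2.9, "z": -5, "twist": 0, "jaw": 3.2}]'

```text
clock: 30.32
eef_pos: [0.5763, 0.0779, 0.1691]
tool_rot: [-0.505, 0.501, 0.487, 0.506]
ft_force: [0.0, -0.2, -0.8]
grip_width: 0.0362
```

```bash
python3 fk.py z .157 250 120 350 240
```

```text
t 30.32 tcp mm [576.3  77.9 169.1] jaw yaw 89.2 down [ 0.023 -0.013 -1.   ] F [ 0.  -0.2 -0.8] w 36.2 j [ 0.14  0.42  0.09  1.22 -0.02  0.16]
[253.5 171.6] 16 [ 0.5468 -0.1156  0.1351] [ 0.5637 -0.1065  0.157 ]
[285.5 184.4] 19 [ 0.5434 -0.0171  0.1345] [ 0.5634 -0.0088  0.157 ]
[272.8 205.1] 75 [ 0.6165 -0.0177  0.1228] [ 0.6412 -0.0049  0.157 ]
[304.6 208. ] 21 [0.6079 0.0703 0.1533] [0.6111 0.0705 0.157 ]
[311.2 210.7] 26 [0.6117 0.0887 0.1564] [0.6111 0.0888 0.157 ]
[309.1 217. ] 7 [0.5716 0.0701 0.0732] [0.6315 0.0929 0.157 ]
```

View pics/z1.png

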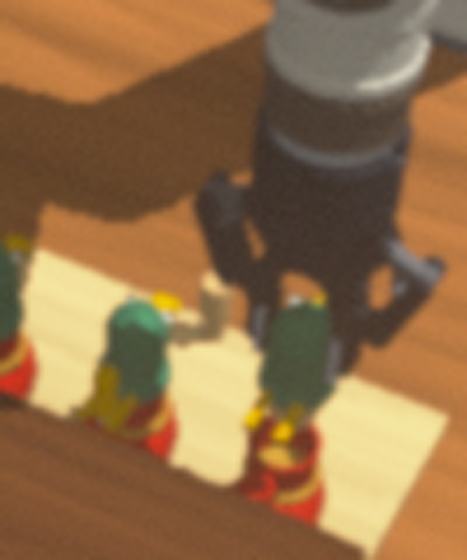

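Call:
step_arm --series '[{"x": 0.05, "y": 0, "z": -1, "twist": -0.5, "jaw": 3.2}, {"x": 0.05, "y": 0, "z": -2, "twist": -0.5, "jaw": 3.2}, {"x": 0.05, "y": 0, "z": -3, "twist": -0.5, "jaw": 3.2}, {"x": 0.0, "y": 0, "z": -4, "twist": -0.5, "jaw": 3.2}, {"x": -0.1, "y": 0, "z": -4.8, "twist": -0.5, "jaw": 3.2}, {"x": -0.2, "y": 0, "z": -5.4, "twist": -0.5, "jaw": 3.2}, {"x": -0.2, "y": 0, "z": -5.7, "twist": -0.5, "jaw": 3.2}, {"x": -0.2, "y": 0, "z": -5.7, "twist": -0.5, "jaw": 3.2}]'

```text
clock: 31.03
eef_pos: [0.5774, 0.0766, 0.116]
tool_rot: [-0.506, 0.502, 0.482, 0.51]
ft_force: [0.8, -4.7, 11.7]
grip_width: 0.0362
```

```bash
python3 fk.py aa .104 250 120 350 240
```

```text
t 31.03 tcp mm [577.4  76.6 116. ] jaw yaw 88.6 down [ 0.032 -0.016 -0.999] F [ 0.8 -4.7 11.7] w 36.2 j [ 0.14  0.45 -0.    1.09 -0.02  0.17]
[253.5 171.8] 16 [ 0.544  -0.1174  0.1317] [ 0.522 -0.133  0.104]
[285.5 184.3] 18 [ 0.5418 -0.0179  0.1325] [ 0.5208 -0.0296  0.104 ]
[272.7 205.2] 74 [ 0.6166 -0.0177  0.1229] [ 0.6041 -0.0255  0.104 ]
[302.3 220.3] 22 [0.6118 0.0665 0.1045] [0.6118 0.0675 0.104 ]
[308.7 223.2] 25 [0.6112 0.0867 0.1035] [0.6123 0.0864 0.104 ]
```

View pics/aa1.png

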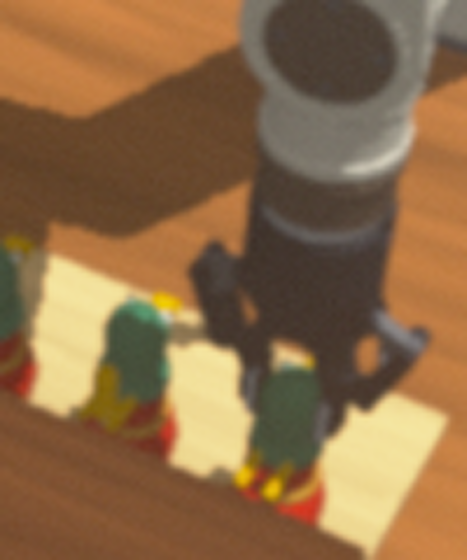

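Call:
step_arm --series '[{"x": 0, "y": 0, "z": 0, "twist": 0, "jaw": 5}, {"x": 0, "y": 0, "z": 0, "twist": 0, "jaw": 6}, {"x": 0, "y": 0, "z": 0.5, "twist": 0.5, "jaw": 6}, {"x": 0, "y": 0, "z": 4, "twist": 1, "jaw": 6}, {"x": 0, "y": 0, "z": 8, "twist": 1, "jaw": 6}, {"x": -0.5, "y": -4, "z": 9, "twist": 1, "jaw": 5}, {"x": -1, "y": -8, "z": 9, "twist": 1, "jaw": 4}, {"x": -1, "y": -12, "z": 9, "twist": 1, "jaw": 4}, {"x": -1, "y": -16, "z": 9, "twist": 1, "jaw": 4}, {"x": -1, "y": -20, "z": 9, "twist": 1, "jaw": 4}]'

```text
clock: 31.92
eef_pos: [0.5669, -0.1243, 0.2059]
tool_rot: [0.51, -0.497, -0.487, -0.506]
ft_force: [1.3, 0.6, 0.3]
grip_width: 0.0401
```

Call:
step_arm --series '[{"x": 0, "y": -4, "z": 0, "twist": 0, "jaw": 4}, {"x": 0.2, "y": -8, "z": 0, "twist": 0, "jaw": 4}, {"x": 0.4, "y": -12, "z": 0, "twist": 0, "jaw": 4}, {"x": 0.5, "y": -15, "z": -2, "twist": 0, "jaw": 4}, {"x": 0.6, "y": -17, "z": -5, "twist": 0, "jaw": 4}, {"x": 0.6, "y": -17.5, "z": -8, "twist": 0, "jaw": 4}, {"x": 0.6, "y": -17.5, "z": -10, "twist": 0, "jaw": 4}, {"x": 0.6, "y": -17.5, "z": -10, "twist": 0, "jaw": 4}]'

```text
clock: 32.58
eef_pos: [0.5687, -0.2978, 0.0991]
tool_rot: [0.505, -0.498, -0.491, -0.505]
ft_force: [-0.4, -0.1, -0.3]
grip_width: 0.0399
```

```bash
python3 fk.py ab .06 150 110 330 240
```

```text
t 32.58 tcp mm [ 568.7 -297.8   99.1] jaw yaw 89.6 down [ 0.021 -0.008 -1.   ] F [-0.4 -0.1 -0.3] w 39.9 j [-0.48  0.58  0.17  1.14  0.   -0.48]
[196.2 174.5] 43 [ 0.5822 -0.2976  0.0672] [ 0.5784 -0.3007  0.06  ]
[253.5 171.7] 22 [ 0.545  -0.1201  0.1312] [ 0.4866 -0.1556  0.06  ]
[285.5 184.4] 19 [ 0.54   -0.0188  0.1302] [ 0.4858 -0.0466  0.06  ]
[240.8 191.7] 94 [ 0.6196 -0.1144  0.1251] [ 0.573 -0.148  0.06 ]
[273.  204.7] 97 [ 0.6189 -0.0164  0.1261] [ 0.5712 -0.0424  0.06  ]
[318.  197.7] 21 [0.5429 0.079  0.1294] [0.4865 0.0592 0.06  ]
[302.5 219.9] 25 [0.6108 0.0661 0.1031] [0.5798 0.055  0.06  ]
[309.2 222.7] 29 [0.608  0.0855 0.099 ] [0.5796 0.0755 0.06  ]
```

View pics/ab1.png

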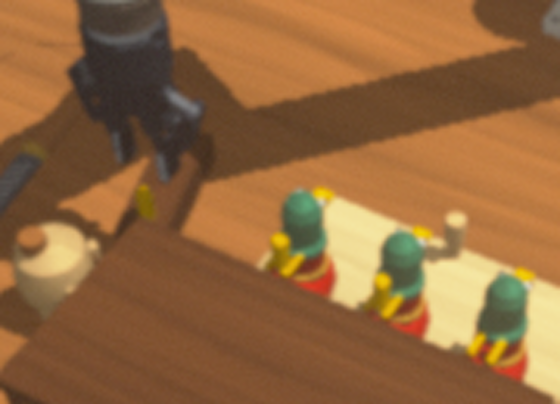

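Call:
step_arm --series '[{"x": 0.5, "y": -0.4, "z": 0, "twist": 0, "jaw": 4}, {"x": 0.5, "y": -0.4, "z": -2, "twist": 0, "jaw": 4}, {"x": 0.5, "y": -0.4, "z": -4, "twist": 0, "jaw": 4}, {"x": 0.5, "y": -0.4, "z": -5.4, "twist": 0, "jaw": 4}, {"x": 0.5, "y": -0.4, "z": -5.4, "twist": 0, "jaw": 3}]'

```text
clock: 33.05
eef_pos: [0.575, -0.3011, 0.047]
tool_rot: [0.506, -0.498, -0.491, -0.505]
ft_force: [0.0, 0.1, -0.3]
grip_width: 0.0303
```

```bash
python3 st.py
```

```text
t 33.05 tcp mm [ 575.  -301.1   47. ] jaw yaw 89.7 down [ 0.022 -0.008 -1.   ] F [ 0.   0.1 -0.3] w 30.3 j [-0.48  0.64  0.13  1.04  0.   -0.48]
```

Call:
step_arm --series '[{"x": -0.1, "y": -0.1, "z": -0.7, "twist": -0.2, "jaw": 3}, {"x": -0.1, "y": -0.1, "z": -0.7, "twist": -0.2, "jaw": 1.2}, {"x": -0.1, "y": -0.1, "z": -0.7, "twist": -0.2, "jaw": 1.2}, {"x": -0.1, "y": -0.1, "z": -0.7, "twist": -0.2, "jaw": 1.2}, {"x": -0.1, "y": -0.1, "z": -0.7, "twist": -0.2, "jaw": 1.2}, {"x": -0.1, "y": -0.1, "z": -0.7, "twist": -0.2, "jaw": 1.2}]'

```text
clock: 33.55
eef_pos: [0.5751, -0.3035, 0.0416]
tool_rot: [0.507, -0.499, -0.489, -0.506]
ft_force: [0.2, -4.2, 2.3]
grip_width: 0.0141
```

```bash
python3 st.py
```

```text
t 33.55 tcp mm [ 575.1 -303.5   41.6] jaw yaw 89.5 down [ 0.025 -0.011 -1.   ] F [ 0.2 -4.2  2.3] w 14.1 j [-0.49  0.64  0.12  1.02  0.   -0.48]
```

Call:
step_arm --series '[{"x": 0, "y": 0, "z": 3, "twist": 0, "jaw": 1.2}, {"x": 0, "y": 0, "z": 7, "twist": 0, "jaw": 1.2}, {"x": 0, "y": 0, "z": 11, "twist": 0, "jaw": 1.2}, {"x": 0, "y": 1, "z": 15, "twist": 0, "jaw": 1.2}, {"x": 0, "y": 4, "z": 18, "twist": 0, "jaw": 1.2}, {"x": 0, "y": 8, "z": 18, "twist": 0, "jaw": 1.2}, {"x": 0, "y": 12, "z": 18, "twist": 0, "jaw": 1.2}, {"x": 0, "y": 16, "z": 18, "twist": 0, "jaw": 1.2}, {"x": 0.5, "y": 20, "z": 18, "twist": 0, "jaw": 1.2}, {"x": 1, "y": 24, "z": 18, "twist": 0, "jaw": 1.2}]'

```text
clock: 34.38
eef_pos: [0.5841, -0.0607, 0.2219]
tool_rot: [0.506, -0.498, -0.489, -0.506]
ft_force: [0.6, -0.4, -0.1]
grip_width: 0.0136
```

Call:
step_arm --series '[{"x": 0.5, "y": 4, "z": 0, "twist": 0, "jaw": 1.2}, {"x": 1, "y": 8, "z": 0, "twist": 0, "jaw": 1.2}, {"x": 2, "y": 12, "z": 0, "twist": 0, "jaw": 1.2}, {"x": 2.5, "y": 13.5, "z": 0, "twist": 0, "jaw": 1.2}, {"x": 2.5, "y": 13.5, "z": 0, "twist": 0, "jaw": 1.2}]'

```text
clock: 34.8
eef_pos: [0.609, 0.0795, 0.2216]
tool_rot: [0.507, -0.496, -0.492, -0.505]
ft_force: [-0.4, -0.3, -0.4]
grip_width: 0.014
```

```bash
python3 st.py
```

```text
t 34.80 tcp mm [609.   79.5 221.6] jaw yaw 89.9 down [ 0.024 -0.006 -1.   ] F [-0.4 -0.3 -0.4] w 14.0 j [ 0.13  0.46  0.29  1.38 -0.01  0.14]
```

Call:
step_arm --series '[{"x": 0.3, "y": -0.2, "z": -2, "twist": -0.3, "jaw": 1.2}, {"x": 0.3, "y": -0.2, "z": -4, "twist": -0.3, "jaw": 1.2}, {"x": 0.3, "y": -0.2, "z": -6, "twist": -0.3, "jaw": 1.2}, {"x": 0.3, "y": -0.2, "z": -7, "twist": -0.3, "jaw": 1.2}, {"x": 0.3, "y": -0.2, "z": -7, "twist": -0.3, "jaw": 1.2}, {"x": 0.3, "y": -0.2, "z": -7, "twist": -0.3, "jaw": 1.2}]'

```text
clock: 35.3
eef_pos: [0.6115, 0.0769, 0.1514]
tool_rot: [-0.505, 0.498, 0.491, 0.506]
ft_force: [-0.3, 0.4, -0.2]
grip_width: 0.0141
```

```bash
python3 fk.py ac .104 280 180 330 230
```

```text
t 35.30 tcp mm [611.5  76.9 151.4] jaw yaw 89.5 down [ 0.022 -0.006 -1.   ] F [-0.3  0.4 -0.2] w 14.1 j [ 0.13  0.5   0.17  1.22 -0.01  0.14]
[285.  184.2] 15 [ 0.5434 -0.0201  0.1329] [ 0.521  -0.0311  0.104 ]
[319.  197.5] 6 [0.5428 0.0817 0.1308] [0.5197 0.0736 0.104 ]
[306.5 207.2] 38 [0.6192 0.0798 0.1756] [0.567  0.0582 0.104 ]
[303.1 219. ] 17 [0.6075 0.0674 0.1044] [0.6071 0.0675 0.104 ]
[309.2 222.7] 29 [0.6105 0.0865 0.1025] [0.6103 0.0869 0.104 ]
```

View pics/ac1.png

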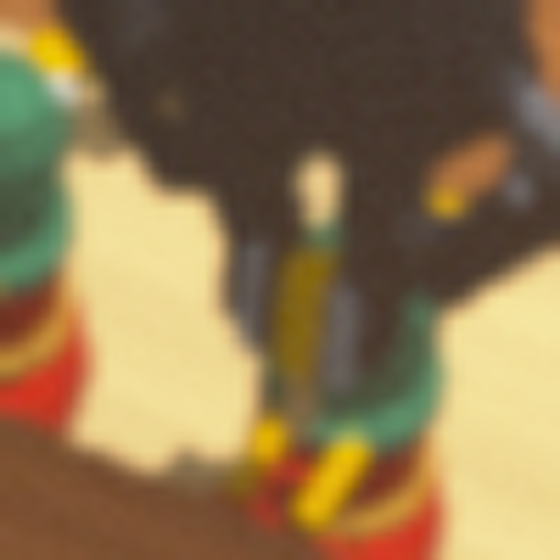

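Call:
step_arm --series '[{"x": 0.1, "y": 0, "z": -0.5, "twist": 0, "jaw": 1.2}, {"x": 0.1, "y": 0, "z": -1, "twist": 0, "jaw": 1.2}, {"x": 0.1, "y": 0, "z": -1.5, "twist": 0, "jaw": 1.2}, {"x": 0.1, "y": 0, "z": -2, "twist": 0, "jaw": 1.2}, {"x": 0.1, "y": 0, "z": -2.4, "twist": 0, "jaw": 1.2}]'

```text
clock: 35.77
eef_pos: [0.6132, 0.077, 0.1279]
tool_rot: [-0.506, 0.497, 0.49, 0.506]
ft_force: [0.8, -1.1, 0.2]
grip_width: 0.0141
```

```bash
python3 st.py
```

```text
t 35.77 tcp mm [613.2  77.  127.9] jaw yaw 89.5 down [ 0.024 -0.006 -1.   ] F [ 0.8 -1.1  0.2] w 14.1 j [ 0.13  0.51  0.13  1.17 -0.01  0.14]
```

Call:
step_arm --series '[{"x": -0.05, "y": 0, "z": -0.5, "twist": 0, "jaw": 1.2}, {"x": -0.05, "y": 0, "z": -1, "twist": 0, "jaw": 1.2}, {"x": -0.1, "y": 0, "z": -1.5, "twist": 0, "jaw": 1.2}, {"x": -0.1, "y": 0, "z": -1.9, "twist": 0, "jaw": 1.2}, {"x": -0.1, "y": 0, "z": -2.1, "twist": 0, "jaw": 1.2}, {"x": -0.1, "y": 0, "z": -2.1, "twist": 0, "jaw": 1.2}]'

```text
clock: 36.27
eef_pos: [0.6133, 0.0766, 0.1087]
tool_rot: [-0.506, 0.497, 0.489, 0.507]
ft_force: [0.3, -2.2, 7.8]
grip_width: 0.0144
```

```bash
python3 fk.py ad .104 280 180 330 230
```

```text
t 36.27 tcp mm [613.3  76.6 108.7] jaw yaw 89.5 down [ 0.027 -0.007 -1.   ] F [ 0.3 -2.2  7.8] w 14.4 j [ 0.13  0.53  0.1   1.12 -0.01  0.14]
[285.2 184.4] 17 [ 0.545  -0.0194  0.1348] [ 0.5212 -0.0302  0.104 ]
[304.8 218.4] 38 [0.6195 0.0774 0.1291] [0.6033 0.0705 0.104 ]
```

Call:
step_arm --series '[{"x": 0, "y": 0, "z": 0, "twist": 0, "jaw": 2.5}, {"x": 0, "y": 0, "z": 0, "twist": 0, "jaw": 3}, {"x": 0, "y": 0, "z": 1, "twist": 0, "jaw": 3.2}, {"x": 0, "y": 0, "z": 4, "twist": 0, "jaw": 3.2}, {"x": 0, "y": 0, "z": 8, "twist": 0, "jaw": 4}, {"x": 0, "y": 0, "z": 10, "twist": 0, "jaw": 5}, {"x": -4, "y": 0, "z": 10, "twist": 0, "jaw": 6}, {"x": -8, "y": 3, "z": 10, "twist": 0, "jaw": 6}, {"x": -12, "y": 6, "z": 10, "twist": 0, "jaw": 6}, {"x": -16, "y": 9, "z": 10, "twist": 0, "jaw": 6}]'

```text
clock: 37.15
eef_pos: [0.4715, 0.152, 0.2088]
tool_rot: [-0.506, 0.497, 0.489, 0.508]
ft_force: [1.0, 1.3, -0.3]
grip_width: 0.0602
```

Call:
step_arm --series '[{"x": -3, "y": 2, "z": 0, "twist": 0, "jaw": 6}, {"x": -5, "y": 3, "z": 0, "twist": 0, "jaw": 6}, {"x": -5, "y": 3, "z": 0, "twist": 0, "jaw": 6}]'

```text
clock: 37.4
eef_pos: [0.4171, 0.1836, 0.2091]
tool_rot: [0.506, -0.497, -0.492, -0.506]
ft_force: [0.0, -0.7, 0.4]
grip_width: 0.0599
```

```bash
python3 fk.py ae .137 225 150 335 240
python3 - <<'E'
from h import *
from heads import *
p,d,i=shoot("top","ae"); crop(p,225,130,355,260,4.5,"ae2")
Y,G=masks(p)
for c,a in blobs(Y):
    if 240<c[0]<340 and 170<c[1]<260: print(c.round(1),a,ray(i,c,.137)[0].round(4))
# peg
P=cloud(i,d); m=(P[...,2]>.05)&(P[...,2]<.09)&(abs(P[...,1]+.022)<.03)&(P[...,0]>.43)&(P[...,0]<.49); v,u=np.nonzero(m); print("peg",m.sum(),ray(i,(u.mean(),v.mean()),.072))
E
```

```text
t 37.40 tcp mm [417.1 183.6 209.1] jaw yaw 89.7 down [ 0.023 -0.006 -1.   ] F [ 0.  -0.7  0.4] w 59.9 j [ 0.42  0.15 -0.17  1.23 -0.01  0.43]
[253.6 171.7] 28 [ 0.5446 -0.117   0.1325] [ 0.5477 -0.1162  0.137 ]
[285.  184.2] 8 [ 0.542  -0.0208  0.1311] [ 0.5475 -0.0181  0.137 ]
[240.9 191.5] 96 [ 0.6177 -0.1155  0.1267] [ 0.6266 -0.1097  0.137 ]
[272.7 204.7] 103 [ 0.6152 -0.0184  0.1209] [ 0.626  -0.0134  0.137 ]
[318.1 197.6] 20 [0.5455 0.0799 0.1327] [0.5478 0.0808 0.137 ]
[306.6 219.1] 109 [0.6205 0.0836 0.1299] [0.6265 0.0847 0.137 ]
[249.2 188.6] 18 [0.6166 0.1029 0.137 ]
[278.5 186. ] 8 [0.624  0.0071 0.137 ]
[307.5 187.2] 11 [ 0.6189 -0.0877  0.137 ]
[316.9 189.9] 42 [ 0.6097 -0.1181  0.137 ]
[256.4 191. ] 33 [0.6084 0.0795 0.137 ]
[286.9 191. ] 39 [ 0.6072 -0.02    0.137 ]
[277.9 193.7] 10 [0.5987 0.0094 0.137 ]
[306.8 193.8] 6 [ 0.5971 -0.085   0.137 ]
[257. 210.] 35 [0.5463 0.0782 0.137 ]
[317.8 209.3] 40 [ 0.5463 -0.1198  0.137 ]
[287.4 209.9] 18 [ 0.5453 -0.0208  0.137 ]
peg 30 [[ 0.4660372  -0.02128231  0.072     ]]
```

View pics/ae1.png

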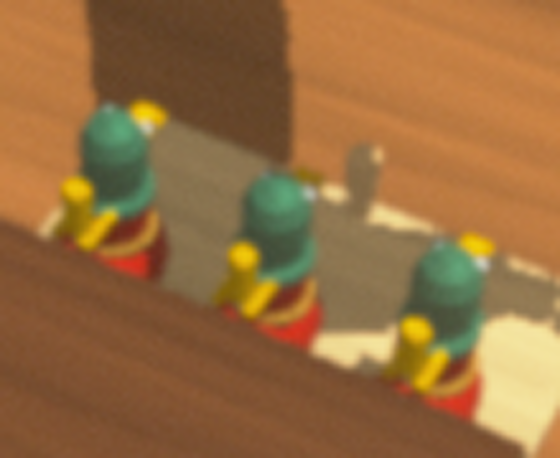

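View pics/ae2.png

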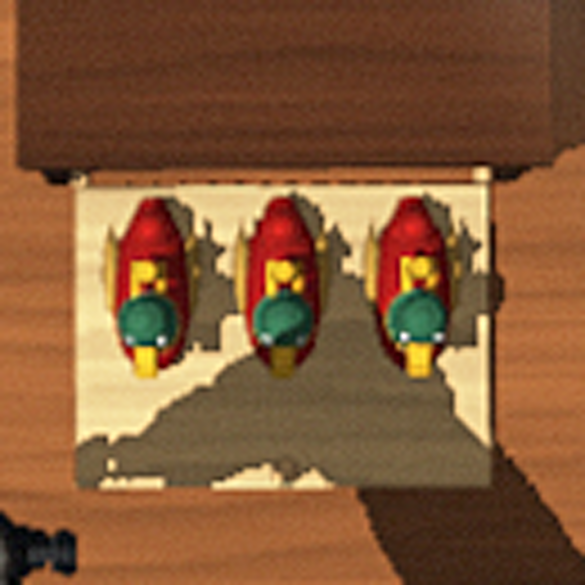

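Call:
step_arm --series '[{"x": 0.5, "y": -4, "z": 0, "twist": -0.2, "jaw": 6}, {"x": 1, "y": -8, "z": 0, "twist": -0.2, "jaw": 6}, {"x": 2, "y": -12, "z": 0, "twist": -0.2, "jaw": 6}, {"x": 3, "y": -16, "z": 0, "twist": -0.2, "jaw": 6}, {"x": 4.4, "y": -19.5, "z": 0, "twist": -0.2, "jaw": 6}, {"x": 4.4, "y": -20.6, "z": -3, "twist": -0.2, "jaw": 6}, {"x": 4.4, "y": -20.6, "z": -7, "twist": -0.2, "jaw": 6}, {"x": 4.4, "y": -20.6, "z": -10, "twist": -0.2, "jaw": 6}, {"x": 4.4, "y": -20.6, "z": -10, "twist": -0.2, "jaw": 6}]'

```text
clock: 38.25
eef_pos: [0.4605, -0.0247, 0.1036]
tool_rot: [-0.502, 0.501, 0.491, 0.506]
ft_force: [-1.0, 0.3, -0.7]
grip_width: 0.0598
```

```bash
python3 fk.py af .1 240 100 340 220
```

```text
t 38.25 tcp mm [460.5 -24.7 103.6] jaw yaw 89.2 down [ 0.015 -0.005 -1.   ] F [-1.   0.3 -0.7] w 59.8 j [-0.05  0.25 -0.33  0.97 -0.   -0.04]
[253.5 171.8] 8 [ 0.5455 -0.1165  0.1335] [ 0.5186 -0.1351  0.1   ]
[285.5 184.4] 19 [ 0.5417 -0.0179  0.1324] [ 0.5178 -0.031   0.1   ]
[240.5 191.4] 102 [ 0.6174 -0.1157  0.1262] [ 0.6006 -0.1293  0.1   ]
[273.1 204.7] 94 [ 0.617  -0.0174  0.1235] [ 0.5993 -0.0268  0.1   ]
[318.1 197.6] 20 [0.5459 0.08   0.1331] [0.5182 0.0706 0.1   ]
[306.7 219.2] 105 [0.6186 0.0828 0.1272] [0.6003 0.0749 0.1   ]
```

View pics/af1.png

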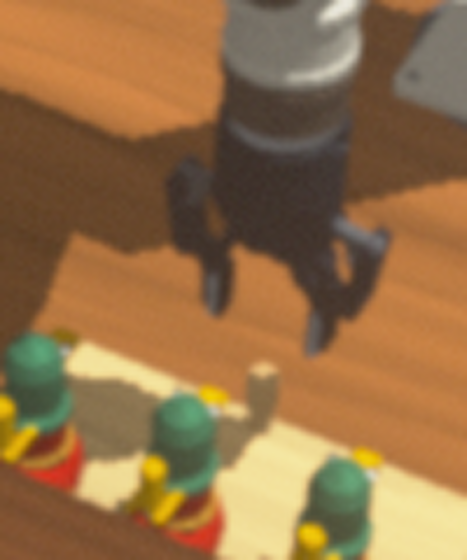

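Call:
step_arm --series '[{"x": 0, "y": 0.2, "z": -2, "twist": 0.3, "jaw": 6}, {"x": 0, "y": 0.2, "z": -4, "twist": 0.3, "jaw": 6}, {"x": 0, "y": 0.2, "z": -6, "twist": 0.3, "jaw": 6}, {"x": 0, "y": 0.2, "z": -6.8, "twist": 0.3, "jaw": 6}, {"x": 0, "y": 0.2, "z": -6.8, "twist": 0.3, "jaw": 4}, {"x": 0, "y": 0.2, "z": -6.8, "twist": 0.3, "jaw": 1.5}, {"x": 0, "y": 0.2, "z": -6.8, "twist": 0.3, "jaw": 1.5}, {"x": 0, "y": 0.2, "z": -6.8, "twist": 0.3, "jaw": 1.5}, {"x": 0, "y": 0.2, "z": -6.8, "twist": 0.3, "jaw": 1.5}]'

```text
clock: 39.05
eef_pos: [0.4643, -0.024, 0.0407]
tool_rot: [0.506, -0.499, -0.49, -0.506]
ft_force: [-1.3, -4.9, 4.4]
grip_width: 0.0192
```

```bash
python3 st.py
```

```text
t 39.05 tcp mm [464.3 -24.   40.7] jaw yaw 89.5 down [ 0.023 -0.009 -1.   ] F [-1.3 -4.9  4.4] w 19.2 j [-0.05  0.34 -0.41  0.8  -0.01 -0.04]
```

Call:
step_arm --series '[{"x": 1, "y": 0, "z": 0, "twist": 0, "jaw": 1.5}, {"x": 2.5, "y": 0, "z": 0, "twist": 0, "jaw": 1.5}, {"x": 4, "y": 0, "z": 0, "twist": 0, "jaw": 1.5}, {"x": 5.5, "y": 0, "z": 0, "twist": 0, "jaw": 1.5}, {"x": 7, "y": -0.1, "z": 0, "twist": 0, "jaw": 1.5}, {"x": 8.5, "y": -0.1, "z": 0, "twist": 0, "jaw": 1.5}, {"x": 10, "y": -0.1, "z": 0, "twist": 0, "jaw": 1.5}, {"x": 11.5, "y": -0.1, "z": 0, "twist": 0, "jaw": 1.5}, {"x": 13, "y": -0.1, "z": 0, "twist": 0, "jaw": 1.5}, {"x": 14, "y": -0.1, "z": 0, "twist": 0, "jaw": 1.5}]'

```text
clock: 39.88
eef_pos: [0.6041, -0.025, 0.0408]
tool_rot: [0.505, -0.499, -0.49, -0.505]
ft_force: [-3.3, -0.5, 0.6]
grip_width: 0.0192
```

Call:
step_arm --series '[{"x": 0.7, "y": 0, "z": 0, "twist": 0, "jaw": 1.5}, {"x": 1.4, "y": 0, "z": 0, "twist": 0, "jaw": 1.5}, {"x": 2, "y": 0, "z": 0, "twist": 0, "jaw": 1.5}, {"x": 2.4, "y": 0, "z": 0, "twist": 0, "jaw": 1.5}]'

```text
clock: 40.22
eef_pos: [0.6283, -0.0252, 0.0408]
tool_rot: [0.505, -0.5, -0.49, -0.505]
ft_force: [-3.1, -1.2, -1.8]
grip_width: 0.0194
```

```bash
python3 st.py
```

```text
t 40.22 tcp mm [628.3 -25.2  40.8] jaw yaw 89.5 down [ 0.02 -0.01 -1.  ] F [-3.1 -1.2 -1.8] w 19.4 j [-0.04  0.61  0.06  1.   -0.01 -0.03]
```

Call:
step_arm --series '[{"x": 0.3, "y": 0, "z": 0, "twist": 0, "jaw": 1.5}, {"x": 0.6, "y": 0, "z": 0, "twist": 0, "jaw": 1.5}, {"x": 0.9, "y": 0, "z": 0, "twist": 0, "jaw": 1.5}, {"x": 1.2, "y": 0, "z": 0, "twist": 0, "jaw": 1.5}]'

```text
clock: 40.55
eef_pos: [0.6322, -0.0252, 0.0407]
tool_rot: [-0.501, 0.504, 0.494, 0.501]
ft_force: [-28.6, -1.2, 19.0]
grip_width: 0.0197
```

Call:
step_arm --series '[{"x": 0, "y": 0, "z": 0, "twist": 0, "jaw": 3}, {"x": 0, "y": 0, "z": 0, "twist": 0, "jaw": 5}, {"x": 0, "y": 0, "z": 0, "twist": 0, "jaw": 6}, {"x": -1, "y": 0, "z": 0.2, "twist": 0, "jaw": 6}, {"x": -2, "y": 0, "z": 2, "twist": 0, "jaw": 6}, {"x": -2, "y": 0, "z": 5, "twist": 0, "jaw": 6}, {"x": -3, "y": 0, "z": 9, "twist": 0, "jaw": 6}, {"x": -6, "y": 2, "z": 13, "twist": 0, "jaw": 6}, {"x": -10, "y": 4, "z": 16, "twist": 0, "jaw": 6}, {"x": -14, "y": 6, "z": 16, "twist": 0, "jaw": 6}]'

```text
clock: 41.38
eef_pos: [0.5173, 0.0247, 0.2007]
tool_rot: [-0.504, 0.5, 0.491, 0.505]
ft_force: [0.7, 0.2, 1.3]
grip_width: 0.0604
```

Call:
step_arm --series '[{"x": -4, "y": 2, "z": 0, "twist": 0, "jaw": 6}, {"x": -7, "y": 4, "z": 0, "twist": 0, "jaw": 6}, {"x": -9, "y": 5, "z": 0, "twist": 0, "jaw": 6}, {"x": -9, "y": 5, "z": 0, "twist": 0, "jaw": 6}]'

```text
clock: 41.72
eef_pos: [0.4248, 0.0765, 0.2019]
tool_rot: [-0.505, 0.499, 0.492, 0.505]
ft_force: [-0.4, -1.0, -0.3]
grip_width: 0.06
```

```bash
python3 st.py
python3 - <<'E'
from h import *
for n in("scene","top"):
    p,d,i=shoot(n,"ag"); cv2.imwrite(f"pics/ag_{n}.png",p[:,:,::-1])
P=cloud(i,d); m=(P[...,2]>.05)&(P[...,2]<.09)&(abs(P[...,1]+.022)<.04)&(P[...,0]>.6)&(P[...,0]<.66); v,u=np.nonzero(m); print("peg",m.sum(),ray(i,(u.mean(),v.mean()),.072))
h=cv2.cvtColor(p,cv2.COLOR_RGB2HSV); m=cv2.inRange(h,(12,30,60),(35,165,255)); m[:150]=0;m[205:]=0;m[:,:235]=0;m[:,345:]=0
b=[]
for u in list(range(250,275))+list(range(305,330)):
    g=p[175:200,u].astype(int).sum(1); k=np.argmax(g[:-1]-g[1:]); b.append((u,175+k+.5))
w=ray(i,b,.02)*1000; print("front edge x med",np.median(w[:,0]))
crop(p,220,90,370,210,5,"ag2")
E
```

```text
t 41.72 tcp mm [424.8  76.5 201.9] jaw yaw 89.6 down [ 0.019 -0.007 -1.   ] F [-0.4 -1.  -0.3] w 60.0 j [ 0.19  0.11 -0.24  1.21 -0.01  0.19]
peg 32 [[ 0.63372396 -0.02254185  0.072     ]]
front edge x med 620.3579501279855
```

View pics/ag_scene.png

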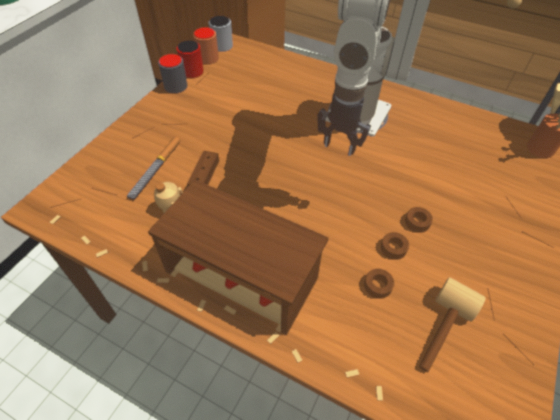

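View pics/ag2.png

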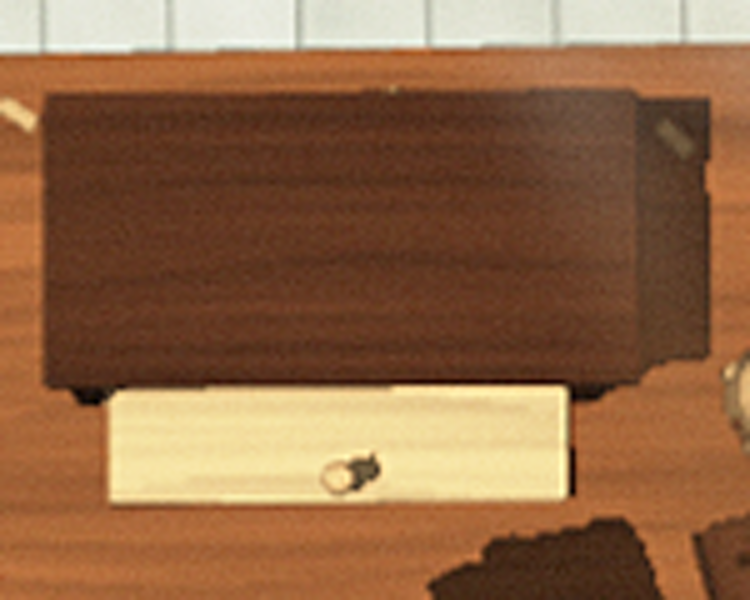

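```bash
python3 -c "
from workcell import bot
print(bot.job_done(), bot.get_obs()['clock'])"
```

```text
the job is handed in; nothing more can be done
the job is handed in; nothing more can be done
```

I handed the job in at about 42 s on the robot's clock, with all three heads seated and pinned and the board back in the rack.

- **Board out:** I drew it out by its peg until it met the stop. It slipped about 3 mm inward while I pressed in the middle head. I pulled it back before pinning.
- **Heads and pins:** All three heads were present, so all three pins were used and none was spare. Each head took about 10–16 N of pressing, the disc was at rim height, and the fork was within about 1–2 mm of its hole. Each pin was pushed until its shoulder stopped, 8–11 N, with the gripper within about 1 mm of the worked-out height.
- **Check before closing:** Both cameras showed three upright heads, beaks towards the robot, pins standing in the forks.
- **Board in:** I pushed it in until it stopped, at about 29 N. The peg was then at x = 0.634 m, as expected when fully in. The front edge measured 0.620 m against 0.622 m expected, which is within camera accuracy.

After the board went in, the heads and pins were under the roof. I could not see them again, so their final state rests on the check before closing and a clean slide. I did not handle the mallet, rasp or farmer head, and they look unmoved in the last picture. No check failed.

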